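# Clear a rack bay of its ring and hook, then park the pump bin in it

### The arm

A 7-joint arm with a two-finger parallel gripper is mounted at the origin on the work surface. World frame = base frame: x ahead of the robot, y to its left, z up, the work surface at z = 0. Lengths are in m, angles in rad, forces in N, time in s.
With the tool pointing down it reaches from about 0.4 to 0.875 m from the base axis. Payload 19.3 kg.
Tool frame: the origin (TCP) lies at the centre of the arm's flange, where the gripper is bolted on; the fingertips stand 173 mm ahead of it and the grasp point (between the pads) lies 155 mm ahead of it (bot.grip_point_offset is the distance from the TCP to the grasp point, in m); z points along the fingers, x is the direction in which the jaws open and shut, and the axes are right-handed (so a half turn about z gives the same grasp; the last joint's range is limited). The gripper opens to 85 mm and grips with 20 to 120 N. Pads are 22 mm wide; open, the fingers measure 114 mm over their backs; the gripper's body (76 mm by 85 mm) begins 54 mm behind the grasp point. The pads swing forward as they close: fully open they stand 13 mm farther back than shut.
Start: joints at [-0.07, 0.521, -0.036, 1.599, 0.021, 1.021, -0.113], TCP at [0.625, -0, 0.405] pointing down, gripper open.
Joint ranges: [-2.91, 2.91], [-0.3, 2.13], [-1.5, 1.42], [0.17, 2.43], [-1.26, 4.41], [0.16, 1.93], [-2.52, 2.52]. Speed limits (rad/s): [1.89, 1.89, 2.39, 2.39, 3.01, 3.01, 3.01].

### API

Orientations are given as [roll, pitch, yaw] about the fixed x, y, z axes, in that order (R = Rz(yaw) Ry(pitch) Rx(roll)).
In Python, from workcell import bot gives the robot as it stands.
- The arm moves only by the tool step_arm, never from a script. Its argument "plan" is a list that holds one entry, the list of rows, each a list of 4 numbers: the shift along the world's x, y, z in cm, then the turn about the world's z in rad. A call has 1 to 12 rows; each row is the pose to reach, as a shift and turn from the pose measured when the call began; what a row does not reach only later rows make up. A row lasts 1/12 s, in which the tool goes at most 41.7 mm and 7.16 degrees, less where a joint would pass 70% of its speed; a pose out of reach is approached as far as the arm can. A call with a gripper value outside its range is refused whole. "jaw" is the closure, from 0 (fully open) to 1 (shut), set as the call begins (left out, the last holds). The fingers move at their own pace and stop on an object; "force" is the grip in N (left out, the last holds). Time passes only in rows, so rows that repeat a pose let the fingers close. It gives the time, the measured TCP pose, the force and the opening at its end, in the units of the state.
- bot.observe(): the state, without advancing time (a new reading comes with each control period).
- bot.grab_frame(name): name is "scene" or "side" or "wrist"; returns a dict with "pixels" (400x640x3 uint8, blue, green, red), "mtx" (3x3 intrinsics, pixels), "k1" (the pictures are not rectified: a ray, as slopes to the right and down, at radius r is drawn at 1 + k1 r^2 times it, then the intrinsics apply), "R" (3x3) and "t" (3): a world point X has camera coordinates R X + t. Camera axes: x right, y down, z forward; pixel columns grow to the right and rows downward; lengths in m; the calibration is good to about 2 mm. A picture is of the moment at which its call begins. There is no depth.
- bot.job_done(): hands the job in, once; it reports no verdict.
The state is a dict: "clock": time; "qpos": joint angles; "qd": joint speeds; "joint_efforts": joint torques, N m; "position": TCP position; "tool_rot": TCP orientation; "force": force on the tool from outside, world axes, zero at the start; "moment": the same for the moment, N m; "grip_width": finger opening in m.
Only numpy, scipy, OpenCV 4.12 (cv2) and the standard library are available. Lean on these libraries where they do the work, as an engineer would, in place of code of your own. Each camera call takes 0.05 s, during which the arm holds its last target.

### The job

The blue bin of pumps goes into the rack bay straight in front of it, where the white locking ring hangs in the way. Swing the other, folded hook all the way out and hang the ring on it without dropping it, then fold the emptied hook flat against the rail. Last, slide the bin along the bench, without lifting or tipping it, until it stands flush against the foot of the rack under the folded hook; leave everything else where it is.

Things in the scene. Friction and masses are not known exactly. Their poses are not given: they have to be found in the camera images.
- rack: Dark angle-iron rack, fixed, 500 mm long (y), 180 mm high. Origin at bench level, middle of its front; x points into the rack, away from the robot, y along it to the left, z up. In its front plane x = 0: a foot bar 40 mm high, and a rail 6 mm thick with top edge at 180 mm and lower edge at 140 mm. End posts (y beyond 210 mm) no higher than the rail; space above and behind the rail is free.
- hook_a: Fixed hinge of the hook that carries the ring at the start, 110 mm left or right of the rack's middle (hook_b on the other side). Origin on the vertical hinge pin at mid height of the arm's rod: 17 mm in front of the rail's face, level with the rail's top edge, 180 mm above the bench. Axes as the rack's. Back plate 38 mm wide, reaching 12 mm above the rail.
- hook_b: Fixed hinge of the other hook, folded at the start. Origin on the vertical hinge pin at mid height of the arm's rod: 17 mm in front of the rail's face, level with the rail's top edge, 180 mm above the bench. Axes as the rack's. Back plate 38 mm wide, reaching 12 mm above the rail.
- hook_a_arm (a joint): Angle about hook_a's pin, rad: 0 = folded flat along the rail (arm along the rack's +y), 1.571 = fully out at its stop (arm along -x). Steel rod 10 mm thick, 87 mm out from the pin, then bent straight up to a 15 mm ball, top 36 mm above the rod's middle. Stiff hinge, 0.12 N m (1.5 N at the tip), stays where left; no spring or latch.
- hook_b_arm (a joint): Angle about hook_b's pin, rad: 0 = folded flat along the rail (arm along the rack's +y), 1.571 = fully out at its stop (arm along -x). Steel rod 10 mm thick, 87 mm out from the pin, then bent straight up to a 15 mm ball, top 36 mm above the rod's middle. Stiff hinge, 0.12 N m (1.5 N at the tip), stays where left; no spring or latch.
- hook_a_tip (a point): Centre of the 15 mm ball on the upturned end of hook_a's arm, 87 mm from the pin and 28 mm above the rod's middle.
- hook_b_tip (a point): The same on hook_b. When folded its ball and upturned end stand above the rail's top edge, with a 9 mm gap from the ball to the plane of the rail's face, so it can be pushed out from behind, over the rail.
- lock_ring: Off-white plastic ring, 120 mm outside (125 over ribs), 90 mm hole, 14 mm thick, 110 g. Origin at its centre, own x is its axis, along the arm while it hangs upright round it, centre 40 mm below the rod's middle. To take it off, raise it about 40 mm and move it out along the arm past the ball. Can be pinched across its thickness from above, 30 mm or more beside the arm.
- bin: Blue open bin, 120 mm deep (its x), 150 mm wide (y), 95 mm high, pumps and small parts in it below the rim, 0.6 kg. Origin at the centre of its underside; x points to the rack. Starts in front of hook_a's bay, back wall 80 to 120 mm from the foot bar; when parked its back wall touches the bar (origin 60 mm in front of the rack's front plane).
- cover: Bystander: off-white round tank cover with hose stubs, 112 mm across, 33 mm high (36 over the stubs), lying on the bench in front of hook_b. Origin at its underside.
- pump: Bystander: bare fuel pump, a steel can 38 mm across and 105 mm high, upright. Origin at its underside.
- module: Bystander: complete off-white pump module, 104 mm across at the top, 220 mm high, upright, far left. Origin at its underside.
- sender: Bystander: level sender, 30 x 55 mm, 18 mm high, with wire arm and black float reaching 135 mm along its x. Origin under its housing.
- screwdriver: Bystander: black screwdriver, 200 mm, lying on the bench. Origin at its underside.
- brush: Bystander: hand brush lying on the bench at the right. Origin at its underside.
- jar: Bystander: glass jar, 68 mm across, 85 mm high, behind the rack. Origin at its underside.
- cleaner: Bystander: spray can, 62 mm across, 190 mm high, right of the rack. Origin at its underside.
Things that resemble listed ones, but are neither listed nor needed, are in the scene too. Leave any turquoise look-alike of the lock_ring alone. Leave any turquoise look-alike of the bin alone.

How it is judged:
On the way, in this order (a step that is already met when the one before it is completed fails the run):
1. the folded hook is swung all the way out (value of joint hook_b_arm above 1.4 rad), for 0.2 s.
2. the ring hangs on that hook, let go (value of joint hook_b_arm above 1.4 rad and x of lock_ring in the frame of hook_b between -0.085 and -0.008 m and y of lock_ring in the frame of hook_b between -0.03 and 0.03 m and z of lock_ring in the frame of hook_b between -0.052 and -0.025 m and contact force between lock_ring and hook_b above 0.2 N and contact force between the fingers and lock_ring below 0.05 N), for 0.3 s.
3. the emptied hook is folded flat (value of joint hook_a_arm below 0.12 rad), for 0.2 s.
4. the bin stands flush against the rack's foot under the folded hook (x of bin in the frame of rack above -0.068 m and angle between the x axis of bin and the x axis of rack, either way round below 0.1 rad and y of bin in the frame of hook_a between -0.05 and 0.05 m), for 0.2 s.
At the end, for the whole second after the job is handed in: hook_b unfolded (over 1.40 rad), the ring hanging still on it (centre 8-85 mm in front of the pin, within 30 mm sideways, 25-52 mm below the rod); hook_a folded (under 0.12 rad); bin upright, back within 8 mm of the foot bar, square within 0.10 rad, within 50 mm of hook_a sideways (all of step 2 and all of step 4 and value of joint hook_a_arm below 0.12 rad and linear speed of lock_ring below 0.03 m/s and linear speed of bin below 0.02 m/s and angle between bin's own z axis and vertical below 0.05 rad); the robot touches nothing.
It fails at once if the ring is dropped below hanging height (height (world z) of lock_ring below 0.085 m).
It fails at once if the bin is lifted or tipped (height (world z) of bin above 0.02 m or angle between bin's own z axis and vertical above 0.2 rad).
It fails at once if a bystander is pushed away by more than 40 mm (distance of any of cover, pump, module, sender, screwdriver, brush, jar, cleaner from where it was at the start of the episode above 0.04 m).
It fails at once if an upright bystander is knocked over (angle between any of pump, module, jar, cleaner's own z axis and vertical above 0.5 rad).
It also fails if it takes over 72 s, if anything falls off the work surface, if the arm or the gripper's body presses on something with over 40 N, if the wrist force passes 120 N, or if a joint passes its speed limit or range.

## Working session

There is one attempt and no reset: what is moved stays moved. The work goes in short steps, Python scripts to look and compute and a tool call to move; the robot and the scene stay as the last step left them, time stands still between calls to the robot, and variables do not carry over. Pictures are saved under pics/ and viewed, and the job is handed in when it is done.

Besides the shell and the picture viewer there is one more tool, called after "Call:" as name(argument=value, ...), one argument or row to a line, values as JSON. step_arm: Moves the arm, as the interface text tells. Its arguments: {"type":"object","properties":{"plan":{"type":"array"},"jaw":{"type":"number"},"force":{"type":"number"}},"required":["plan"]}

```bash
mkdir -p pics; ls
cat > h.py <<'E'
import numpy as np, cv2
from workcell import bot
def snap(name,fn):
    f=bot.grab_frame(name); cv2.imwrite('pics/'+fn+'.png',f['pixels']); np.savez('pics/'+fn+'.npz',**{k:np.array(f[k]) for k in f}); return f
def load(fn):
    d=np.load('pics/'+fn+'.npz'); return {k:d[k] for k in d}
def dist(f): return np.array([float(f['k1']),0,0,0,0])
def ray(f,u,v):
    p=cv2.undistortPoints(np.array([[[u,v]]],float),f['mtx'],dist(f)).ravel()
    R=np.array(f['R']);t=np.array(f['t']).ravel()
    d=R.T@np.array([p[0],p[1],1]); return -R.T@t, d/np.linalg.norm(d)
def onz(f,u,v,z):
    c,d=ray(f,u,v); return c+d*(z-c[2])/d[2]
def tri(*obs):
    A=np.zeros((3,3));b=np.zeros(3);rs=[]
    for f,u,v in obs:
        c,d=ray(f,u,v);P=np.eye(3)-np.outer(d,d);A+=P;b+=P@c;rs.append((c,d))
    x=np.linalg.solve(A,b)
    return x,[np.linalg.norm((np.eye(3)-np.outer(d,d))@(x-c)) for c,d in rs]
def proj(f,X):
    R=np.array(f['R']);t=np.array(f['t'],float).ravel()
    p,_=cv2.projectPoints(np.array(X,float).reshape(-1,1,3),cv2.Rodrigues(R)[0],t,f['mtx'],dist(f)); return p.reshape(-1,2)
E
python3 - <<'E'
from h import *
for n in ['scene','side','wrist']:
    f=snap(n,n+'0'); print(n,np.array(f['t']),f['k1'],-np.array(f['R']).T@np.array(f['t']).ravel())
print(bot.observe())
E
```

```text
pics
scene [ 0.39585967 -0.17125498  1.49952355] 0.008157188292286496 [1.10945897 0.55433078 0.94679577]
side [0.36899528 0.36523697 1.40754551] -0.14869113262144956 [-0.14347706  0.66599606  1.33663889]
wrist [-0.62439674 -0.03804727  0.37985461] -0.030395306150338343 [0.62515564 0.07590108 0.37286439]
{'clock': 0.15, 'qpos': array([-0.07021488,  0.5218913 , -0.03633885,  1.59985825,  0.02119339,
        1.02113057, -0.11282042]), 'qd': array([ 0.0009984 , -0.00238072,  0.00017602, -0.00192171,  0.0012201 ,
       -0.00287034, -0.00049254]), 'joint_efforts': array([ 4.00798544e-04, -9.27376485e+01,  1.98035471e+00, -3.70049715e+01,
        1.79930578e-02,  6.46477114e-03, -1.41420460e-05]), 'position': array([ 6.24897820e-01, -3.80032516e-06,  4.04255637e-01]), 'tool_rot': array([ 3.14154229e+00,  9.01462508e-04, -1.17732483e-05]), 'force': array([ 0.2350633 ,  0.41462463, -0.37200702]), 'moment': array([-0.01604984, -0.02465385, -0.01947907]), 'grip_width': 0.08565753182084249}
```

View pics/scene0.png

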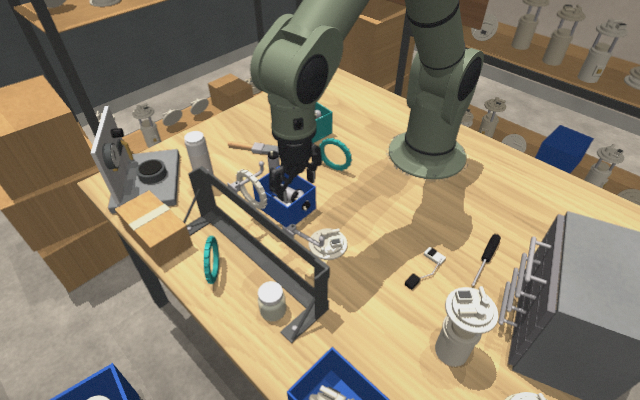

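View pics/side0.png

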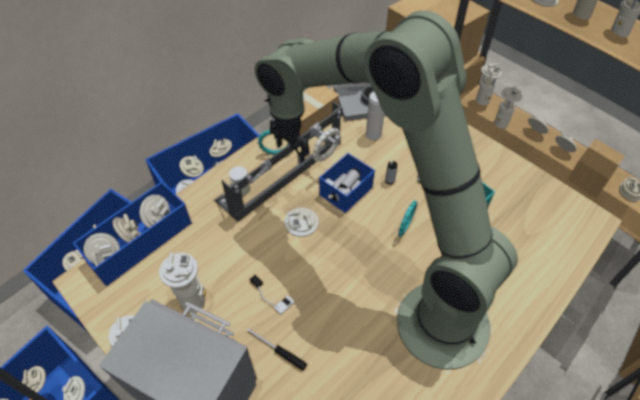

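View pics/wrist0.png

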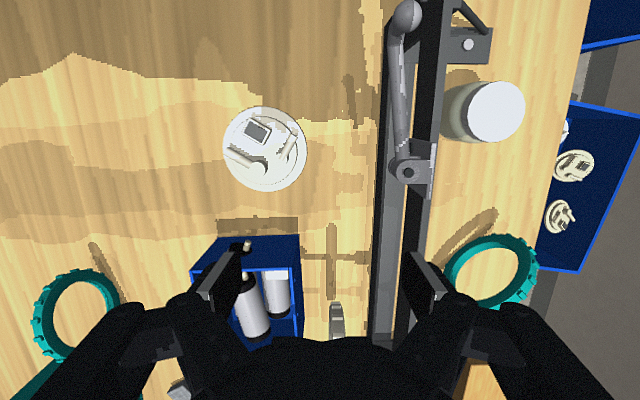

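Run:
```python
import cv2
a=cv2.imread('pics/scene0.png')[130:350,170:370]; cv2.imwrite('pics/scene0z.png',cv2.resize(a,None,fx=2.7,fy=2.7,interpolation=cv2.INTER_CUBIC))
a=cv2.imread('pics/side0.png')[80:250,210:400]; cv2.imwrite('pics/side0z.png',cv2.resize(a,None,fx=3.5,fy=3.5,interpolation=cv2.INTER_CUBIC))
a=cv2.imread('pics/wrist0.png')[0:400,320:480]; cv2.imwrite('pics/wrist0z.png',cv2.resize(a,None,fx=1.5,fy=1.5,interpolation=cv2.INTER_CUBIC))
```

```text
(no output)
```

View pics/scene0z.png

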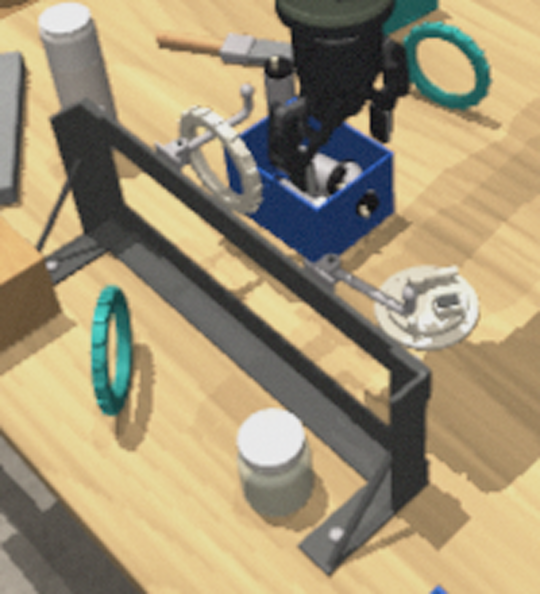

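View pics/side0z.png

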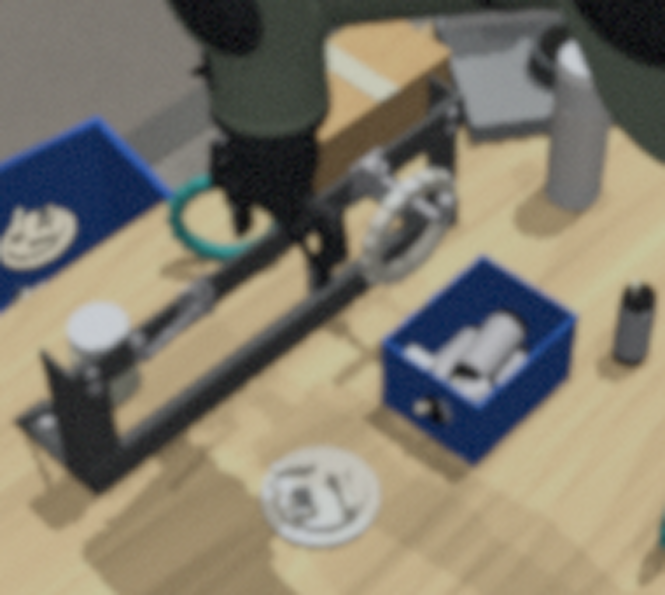

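View pics/wrist0z.png

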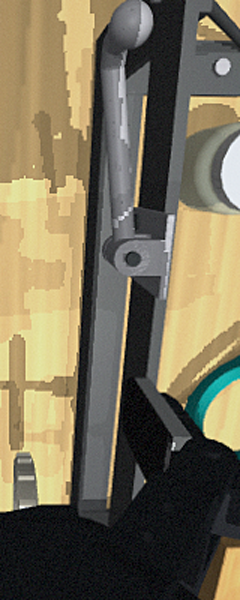

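Run:
```python
from h import *
s=load('scene0');d=load('side0');w=load('wrist0')
np.set_printoptions(precision=4,suppress=True)
print('hingeB',tri((s,291.5,229.3),(d,267.7,164.3)),onz(w,408,172,.19))
print('ballB',tri((s,321,243),(d,248.6,179)),onz(w,406.7,16,.208),tri((s,321,243),(w,406.7,16)))
print('hingeA',tri((s,233.7,186.3),(d,317,127)))
print('ballA',tri((s,261,164.4),(d,333.4,139)), onz(s,261,164.4,.208))
# rail top back edge in wrist
for p in [(128,),]: pass
for (x,y) in [(165,215),(187,20),(143,380)]: print(onz(w,320+x/1.5,y/1.5,.18))
# bin rim corners in scene zoom
for (x,y) in [(392,155),(318,210),(228,160),(295,95)]: print('bin',onz(s,170+x/2.7,130+y/2.7,.095))
for (x,y) in [(483,258),(577,320),(470,408),(384,345)]: print('binside',onz(d,210+x/3.5,80+y/3.5,.095))
for (x,y) in [(320,497)]: print('cover',onz(d,210+x/3.5,80+y/3.5,.03))
for (x,y) in [(430,308)]: print('cover',onz(s,170+x/2.7,130+y/2.7,.03))
print('pump',onz(d,391,165,.1),'cleaner',onz(d,373,97,.18))
```

```text
hingeB (array([0.6848, 0.0412, 0.1837]), [np.float64(0.0006120756923828969), np.float64(0.0006120756923827927)]) [0.6829 0.0412 0.19  ]
ballB (array([0.6726, 0.1285, 0.1967]), [np.float64(7.729878484207117e-05), np.float64(7.729878484203873e-05)]) [0.6695 0.1275 0.208 ] (array([0.6728, 0.1299, 0.1983]), [np.float64(0.0009479021830332213), np.float64(0.0009479021830331282)])
hingeA (array([ 0.6899, -0.182 ,  0.184 ]), [np.float64(0.0005036722555093204), np.float64(0.0005036722555092317)])
ballA (array([ 0.5995, -0.1674,  0.2092]), [np.float64(0.004808566549242915), np.float64(0.004808566549243092)]) [ 0.5972 -0.1753  0.208 ]
[0.6995 0.0593 0.18  ]
[0.7004 0.138  0.18  ]
[ 0.6978 -0.0248  0.18  ]
bin [ 0.474 -0.09   0.095]
bin [ 0.5879 -0.086   0.095 ]
bin [ 0.6057 -0.2129  0.095 ]
bin [ 0.481  -0.2428  0.095 ]
binside [ 0.5885 -0.2291  0.095 ]
binside [ 0.4716 -0.2323  0.095 ]
binside [ 0.4728 -0.0839  0.095 ]
binside [ 0.5803 -0.0829  0.095 ]
cover [0.5335 0.049  0.03  ]
cover [0.562  0.0529 0.03  ]
pump [ 0.4489 -0.2881  0.1   ] cleaner [ 0.6583 -0.4322  0.18  ]
```

Call:
step_arm(
  plan=[
    [[0, -4, 1, 0], [0, -8, 2, 0], [0, -12, 3, 0], [0, -16, 4, 0], [0, -20, 5, 0], [0, -24, 5, 0], [0, -26, 5, 0], [0, -26, 5, 0], [0, -26, 5, 0]],
  ],
  jaw=1,
)

```text
clock: 0.9
position: [0.6245, -0.2613, 0.4537]
tool_rot: [-3.142, 0.002, -0.002]
force: [0.4, 1.3, 0.1]
grip_width: 0.0003
```

Run:
```python
from h import *
for n in ['scene','side','wrist']: f=snap(n,n+'1')
print(bot.observe()['position'])
a=cv2.imread('pics/scene1.png')[130:350,170:370]; cv2.imwrite('pics/scene1z.png',cv2.resize(a,None,fx=2.7,fy=2.7,interpolation=cv2.INTER_CUBIC))
```

```text
[ 0.62518598 -0.25878524  0.4541101 ]
```

View pics/wrist1.png

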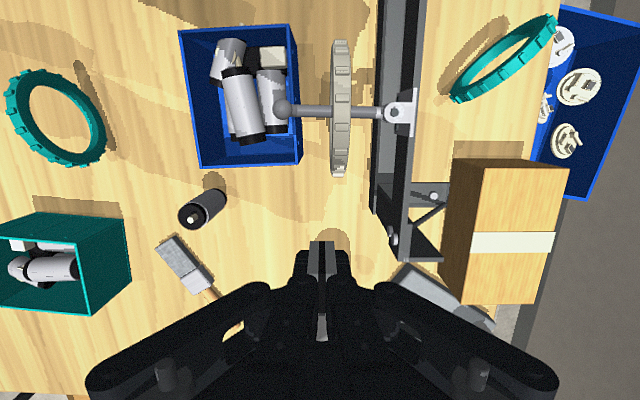

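View pics/scene1z.png

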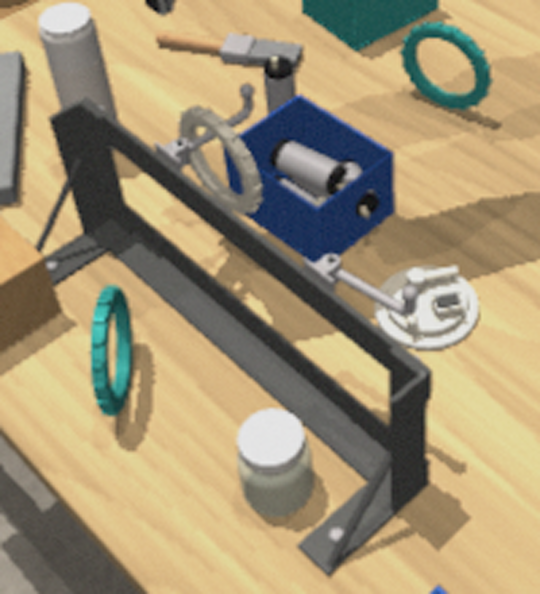

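Run:
```python
import cv2
a=cv2.imread('pics/wrist1.png')[0:270,260:460]; cv2.imwrite('pics/wrist1z.png',cv2.resize(a,None,fx=2.2,fy=2.2,interpolation=cv2.INTER_CUBIC)[:600])
```

```text
(no output)
```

View pics/wrist1z.png

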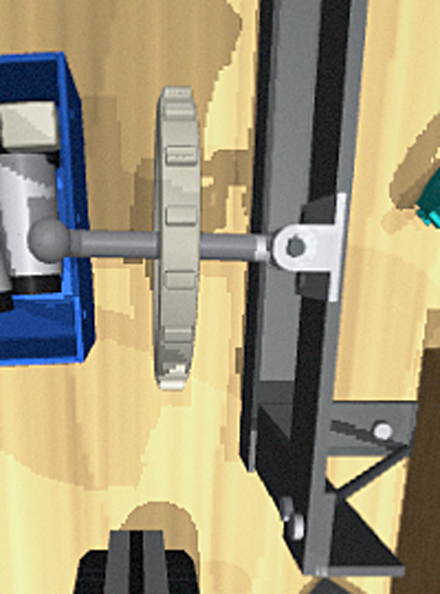

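Run:
```python
from h import *
np.set_printoptions(precision=4,suppress=True)
s=load('scene1');d=load('side1');w=load('wrist1');w0=load('wrist0')
W=lambda x,y,z:onz(w,260+x/2.2,y/2.2,z)
print('pinA .185',W(296,245,.185),W(296,245,.192)); print('ballA',W(50,239,.208))
print('railtop', W(345,5,.18),W(367,5,.18),W(318,420,.18),W(330,420,.18),W(304,570,.18),W(326,570,.18))
print('foot front top z.04',W(262,5,.04),W(241,465,.04))
print('foot bottom? z0',W(258,5,.0),W(241,465,.0))
print('ring top',W(160,245,.2),W(198,245,.2),'ends',W(178,95,.14),W(172,385,.14))
print('ring end x',W(166,93,.16),W(190,93,.16),W(157,380,.16),W(187,380,.16))
print('plate',W(338,195,.192),W(338,300,.192))
for p in [(178,30),(290,24),(300,165),(202,167)]: print('bin',onz(w,*p,.095))
print('pinB',onz(w0,408,172,.19),'ballB',onz(w0,406.7,16,.208))
W0=lambda x,y,z:onz(w0,320+x/1.5,y/1.5,z)
print('B railtop',W0(166,215,.18),W0(152,215,.18),'footfront',W0(103,20,.04),W0(75,480,.04))
```

```text
pinA .185 [ 0.6848 -0.1776  0.185 ] [ 0.683  -0.1778  0.192 ]
ballA [ 0.5962 -0.1764  0.208 ]
railtop [ 0.6975 -0.0975  0.18  ] [ 0.7052 -0.0973  0.18  ] [ 0.7004 -0.2464  0.18  ] [ 0.7054 -0.2464  0.18  ] [ 0.7004 -0.3158  0.18  ] [ 0.7103 -0.3158  0.18  ]
foot front top z.04 [ 0.6936 -0.0485  0.04  ] [ 0.6949 -0.3139  0.04  ]
foot bottom? z0 [ 0.6984 -0.0345  0.    ] [ 0.7022 -0.3276  0.    ]
ring top [ 0.6334 -0.1781  0.2   ] [ 0.6467 -0.1781  0.2   ] ends [ 0.6425 -0.1169  0.14  ] [ 0.642  -0.2398  0.14  ]
ring end x [ 0.6366 -0.1209  0.16  ] [ 0.6459 -0.1208  0.16  ] [ 0.6342 -0.2336  0.16  ] [ 0.6474 -0.2336  0.16  ]
plate [ 0.6968 -0.1607  0.192 ] [ 0.7001 -0.1972  0.192 ]
bin [ 0.4723 -0.0923  0.095 ]
bin [ 0.5916 -0.088   0.095 ]
bin [ 0.5989 -0.2368  0.095 ]
bin [ 0.4808 -0.239   0.095 ]
pinB [0.6829 0.0412 0.19  ] ballB [0.6695 0.1275 0.208 ]
B railtop [0.7    0.0593 0.18  ] [0.6935 0.0593 0.18  ] footfront [0.6954 0.1824 0.04  ] [ 0.6953 -0.2064  0.04  ]
```

Call:
step_arm(
  plan=[
    [[1, 4, 0, 0], [2, 8, 0, 0], [3, 12, 0, 0], [4, 16, 0, 0], [5, 20, 0, 0], [6, 24, 0, 0], [7, 28, 0, 0], [8, 32, 0, 0], [8.8, 36, 0, 0], [8.8, 38.7, -1, 0], [8.8, 38.7, -3, 0], [8.8, 38.7, -4, 0]],
  ],
  jaw=1,
)

```text
clock: 2.05
position: [0.7122, 0.1319, 0.4121]
tool_rot: [-3.14, 0.003, 0.006]
force: [0.2, -0.8, -0.8]
grip_width: 0.0001
```

Run:
```python
from h import *
for n in ['side','wrist']: f=snap(n,n+'2')
o=bot.observe();print(o['position'],o['tool_rot'],o['qpos'])
```

```text
[0.7126418  0.12848836 0.41227121] [3.14105356e+00 4.10662611e-03 2.27847440e-03] [-0.24113006  0.68423779 -0.03382285  1.28541037  0.0225521   1.17642024
 -0.27381694]
```

View pics/wrist2.png

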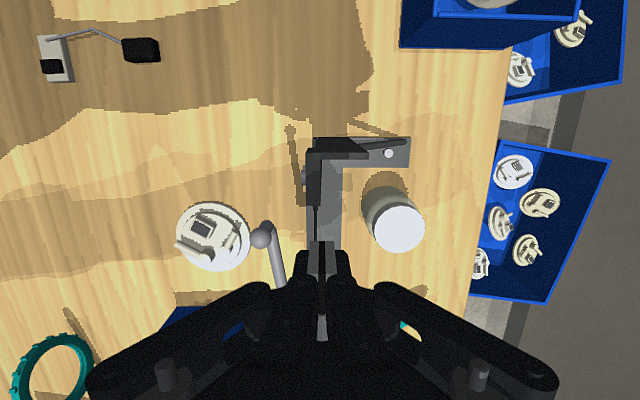

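Run:
```python
from h import *
np.set_printoptions(precision=4,suppress=True)
w=load('wrist2')
b=onz(w,262,234,.208);print(b, onz(w,322,245,.2393), onz(w,310,245,.2393), onz(w,335,245,.2393))
print(np.arctan2(.684-b[0],b[1]-.0415))
print(onz(w,388,153,.0)) 
h=np.array([.684,.0415]); p0=np.array([.7126,.1285])
for i,th in enumerate(np.concatenate([np.linspace(.15,1.5,18)])):
    off=.030 if i==0 else .021
    F=h+.087*np.array([-np.sin(th),np.cos(th)])+off*np.array([np.cos(th),np.sin(th)])
    print(i,round(th,2),np.round((F-p0)*100,1))
```

```text
[0.6711 0.1306 0.208 ] [0.7118 0.1379 0.2393] [0.7051 0.1378 0.2393] [0.719  0.1379 0.2393]
0.14332072070905003
[0.8007 0.1602 0.    ]
0 0.15 [-1.2  0.4]
1 0.23 [-2.8  0.2]
2 0.31 [-3.5  0.2]
3 0.39 [-4.2  0.1]
4 0.47 [-4.9  0. ]
5 0.55 [-5.6 -0.2]
6 0.63 [-6.3 -0.4]
7 0.71 [-6.9 -0.7]
8 0.79 [-7.5 -1.1]
9 0.86 [-8.1 -1.5]
10 0.94 [-8.7 -1.9]
11 1.02 [-9.2 -2.4]
12 1.1 [-9.7 -2.9]
13 1.18 [-10.1  -3.5]
14 1.26 [-10.5  -4.1]
15 1.34 [-10.9  -4.7]
16 1.42 [-11.1  -5.3]
17 1.5 [-11.4  -6. ]
```

Call:
step_arm(
  plan=[
    [[0, 0.2, -3, 0], [0, 0.2, -4.7, 0], [0, 0.2, -4.7, 0], [-1.2, 0.3, -4.7, 0.08], [-2.4, 0.2, -4.7, 0.16], [-3.2, 0.2, -4.7, 0.24], [-3.9, 0.1, -4.7, 0.32], [-4.6, 0, -4.7, 0.4], [-5.3, -0.2, -4.7, 0.48], [-6, -0.3, -4.7, 0.56], [-6.6, -0.6, -4.7, 0.64], [-6.6, -0.6, -4.7, 0.64]],
  ],
)

```text
clock: 3.15
position: [0.6465, 0.1213, 0.3677]
tool_rot: [3.14, 0.002, 0.645]
force: [0.4, -0.2, 0.0]
grip_width: 0.0004
```

Run:
```python
from h import *
f=snap('wrist','wrist3')
o=bot.observe();print(o['position'],o['tool_rot'],o['force'])
```

```text
[0.64698107 0.12151858 0.36735955] [3.13990574e+00 2.28364600e-03 6.39642464e-01] [ 1.05892101  0.12252613 -0.21324572]
```

View pics/wrist3.png

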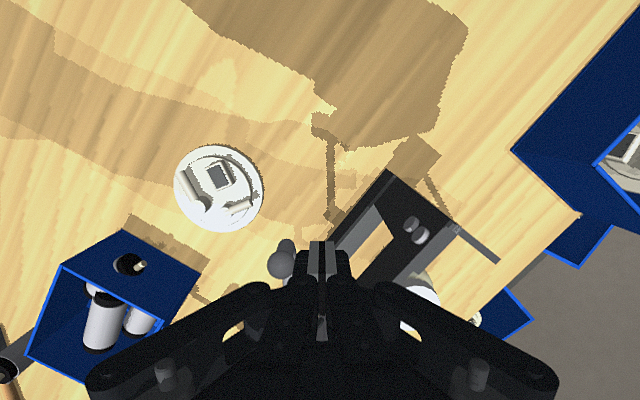

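Run:
```python
from h import *
np.set_printoptions(precision=4,suppress=True)
w=load('wrist3')
b=onz(w,281,265,.208);print(b, np.arctan2(.684-b[0],b[1]-.0415))
h=np.array([.684,.0415]); p0=np.array([.647,.1215])
for th in np.arange(.64,1.7,.08):
    F=h+.087*np.array([-np.sin(th),np.cos(th)])+.017*np.array([np.cos(th),np.sin(th)])
    print(round(th-.64,2),np.round((F-p0)*100,1))
```

```text
[0.6285 0.1099 0.208 ] 0.6811831775820016
0.0 [-0.1 -0. ]
0.08 [-0.8 -0.3]
0.16 [-1.4 -0.7]
0.24 [-1.9 -1.1]
0.32 [-2.5 -1.6]
0.4 [-2.9 -2.1]
0.48 [-3.4 -2.7]
0.56 [-3.8 -3.3]
0.64 [-4.1 -3.9]
0.72 [-4.5 -4.5]
0.8 [-4.7 -5.2]
0.88 [-4.9 -5.9]
0.96 [-5.  -6.6]
1.04 [-5.1 -7.3]
```

Call:
step_arm(
  plan=[
    [[-0.8, -0.3, 0, 0.08], [-1.4, -0.7, 0, 0.16], [-1.9, -1.1, 0, 0.24], [-2.5, -1.6, 0, 0.32], [-2.9, -2.1, 0, 0.4], [-3.4, -2.7, 0, 0.48], [-3.8, -3.3, 0, 0.56], [-4.1, -3.9, 0, 0.64], [-4.5, -4.5, 0, 0.72], [-4.7, -5.2, 0, 0.8], [-4.9, -5.9, 0, 0.86], [-4.9, -6.1, 0, 0.86]],
  ],
)

```text
clock: 4.2
position: [0.5984, 0.0608, 0.3685]
tool_rot: [3.138, -0.0, 1.5]
force: [-1.1, 14.6, 0.1]
grip_width: 0.0001
```

Run:
```python
from h import *
for n in ['scene','side','wrist']: f=snap(n,n+'4')
o=bot.observe();print(o['position'],o['tool_rot'],o['force'])
a=cv2.imread('pics/scene4.png')[130:350,170:370]; cv2.imwrite('pics/scene4z.png',cv2.resize(a,None,fx=2.7,fy=2.7,interpolation=cv2.INTER_CUBIC))
```

```text
[0.59852521 0.06128912 0.36842466] [3.13870718e+00 4.46087281e-04 1.49575252e+00] [-0.09623379  6.93422941  0.16469859]
```

View pics/wrist4.png

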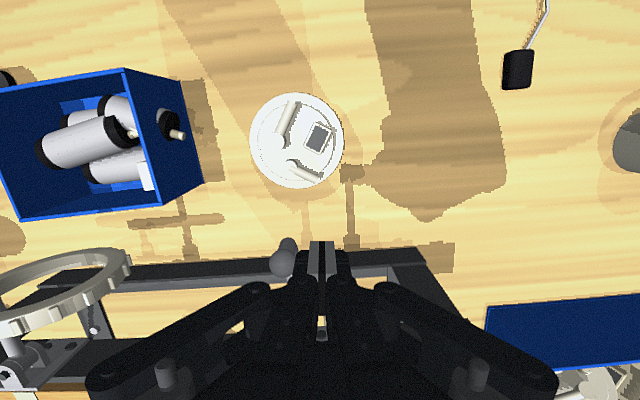

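View pics/scene4z.png

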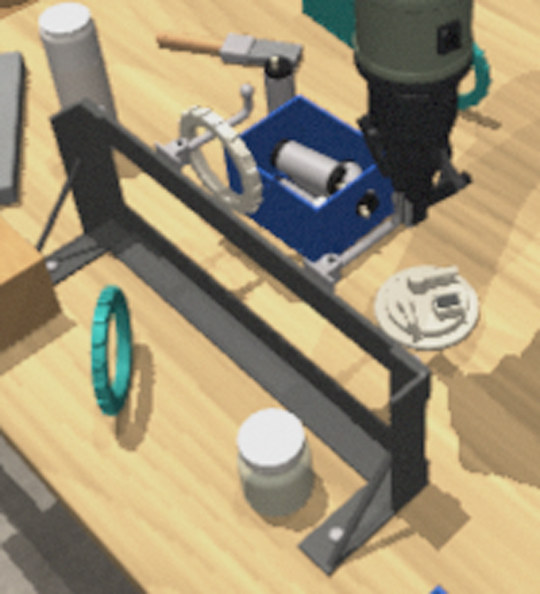

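Run:
```python
from h import *
w=load('wrist4');b=onz(w,283,263,.208);print(b, np.arctan2(.684-b[0],b[1]-.0415))
```

```text
[0.59510552 0.0416046  0.208     ] 1.569619695314887
```

Call:
step_arm(
  plan=[
    [[0, 0.6, 2, 0], [0, 0.6, 5, -0.1], [0, 0.3, 8, -0.22], [0.5, -1.5, 9, -0.34], [1, -4, 9, -0.46], [1.5, -7, 9, -0.58], [2, -10, 9, -0.7], [2.5, -13, 9, -0.82], [3, -16, 9, -0.94], [3.5, -19, 9, -1.06], [4.2, -20.3, 9, -1.18], [4.2, -20.3, 8, -1.3]],
  ],
  jaw=0.45,
)

```text
clock: 5.35
position: [0.6414, -0.1462, 0.4507]
tool_rot: [3.136, -0.003, 0.181]
force: [0.5, -0.4, 0.2]
grip_width: 0.0471
```

Call:
step_arm(
  plan=[
    [[0, 0, 0, -0.1], [0, 0, 0, -0.2], [0, 0, 0, -0.2], [0, 0, 0, -0.2]],
  ],
)

```text
clock: 5.68
position: [0.6417, -0.1461, 0.4514]
tool_rot: [3.135, -0.003, -0.018]
force: [-0.0, 0.1, -0.6]
grip_width: 0.0473
```

Run:
```python
from h import *
for n in ['scene','side','wrist']: f=snap(n,n+'5')
o=bot.observe();print(o['position'],o['tool_rot'],o['force'],o['grip_width'])
a=cv2.imread('pics/scene5.png')[130:350,170:370]; cv2.imwrite('pics/scene5z.png',cv2.resize(a,None,fx=2.7,fy=2.7,interpolation=cv2.INTER_CUBIC))
```

```text
[ 0.64146962 -0.14608609  0.45103834] [ 3.13570075e+00 -2.91878101e-03 -1.71518845e-02] [0.26683974 0.13355313 0.79578508] 0.04697226287138669
```

View pics/wrist5.png

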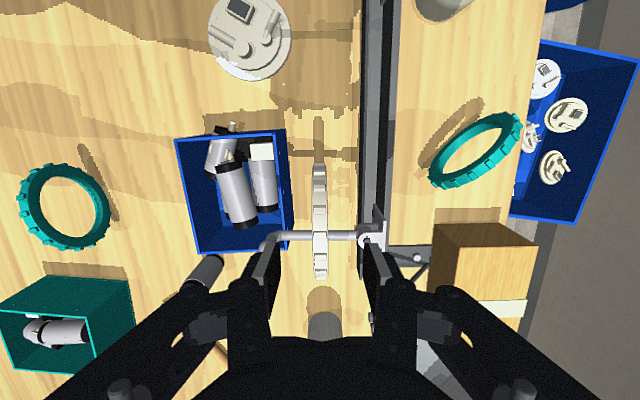

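View pics/scene5z.png

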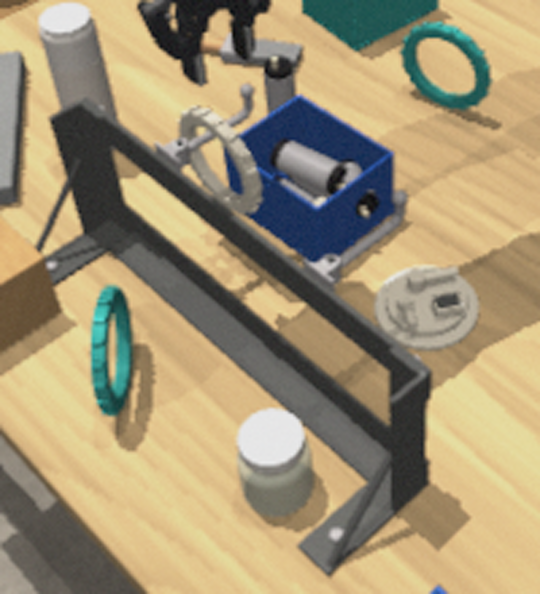

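Run:
```python
from h import *
w=load('wrist5')
m=w['pixels'].astype(int)
for r in (175,185,200,215,225,250,262): 
    row=m[r,300:345]; print(r,[int(x) for x in row.sum(1)//3][5:35])
for u,v,z in [(313,235,.2),(327,235,.2),(320,165,.14),(320,280,.14),(364,240,.19)]: print(onz(w,u,v,z))
```

```text
175 [196, 192, 195, 199, 196, 198, 205, 120, 130, 188, 183, 175, 179, 175, 178, 175, 174, 147, 149, 150, 131, 122, 191, 188, 189, 188, 191, 194, 196, 196]
185 [194, 191, 194, 196, 197, 201, 165, 158, 142, 192, 188, 188, 186, 182, 185, 182, 184, 185, 182, 183, 51, 130, 192, 185, 188, 188, 190, 197, 210, 211]
200 [179, 178, 194, 193, 197, 194, 158, 206, 208, 206, 207, 205, 204, 203, 202, 200, 201, 203, 204, 201, 204, 188, 118, 220, 205, 208, 205, 208, 211, 214]
215 [178, 177, 177, 195, 198, 195, 159, 202, 228, 230, 228, 229, 230, 229, 228, 226, 226, 224, 224, 223, 227, 224, 143, 216, 214, 212, 214, 218, 209, 209]
225 [209, 205, 207, 207, 209, 208, 211, 167, 240, 238, 236, 235, 235, 233, 235, 234, 233, 234, 234, 231, 238, 234, 134, 214, 211, 213, 213, 213, 215, 216]
250 [207, 207, 207, 207, 208, 209, 214, 144, 245, 243, 242, 240, 241, 241, 242, 241, 242, 241, 241, 241, 242, 246, 227, 166, 210, 211, 211, 214, 215, 217]
262 [210, 207, 207, 210, 208, 210, 211, 210, 202, 230, 242, 238, 237, 237, 236, 236, 237, 237, 238, 236, 238, 241, 224, 169, 210, 212, 212, 213, 214, 214]
[ 0.63457536 -0.16850781  0.2       ]
[ 0.64669898 -0.16873014  0.2       ]
[ 0.64141829 -0.11792986  0.14      ]
[ 0.63884354 -0.25279043  0.14      ]
[ 0.68055323 -0.1788278   0.19      ]
```

Call:
step_arm(
  plan=[
    [[-0.1, 0.5, -3, 0.02], [-0.1, 0.5, -6, 0.02], [-0.1, 0.5, -8.5, 0.02], [-0.1, 0.5, -10.5, 0.02], [-0.1, 0.5, -11.6, 0.02], [-0.1, 0.5, -11.8, 0.02], [-0.1, 0.5, -11.8, 0.02]],
  ],
)

```text
clock: 6.42
position: [0.6406, -0.1412, 0.3332]
tool_rot: [3.136, -0.003, 0.003]
force: [0.6, -0.4, 0.4]
grip_width: 0.0471
```

Run:
```python
from h import *
for n in ['side','wrist']: f=snap(n,n+'6')
o=bot.observe();print(o['position'],o['tool_rot'],o['force'],o['grip_width'])
a=cv2.imread('pics/side6.png')[60:230,240:400]; cv2.imwrite('pics/side6z.png',cv2.resize(a,None,fx=3.5,fy=3.5,interpolation=cv2.INTER_CUBIC))
```

```text
[ 0.64087551 -0.14119766  0.33442688] [ 3.13547452e+00 -4.72564647e-03  3.00119216e-03] [-0.79936052  0.90195118  0.29402492] 0.046938131393743844
```

View pics/wrist6.png

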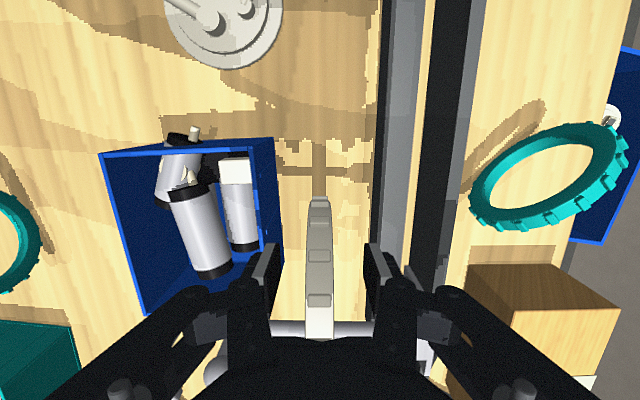

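View pics/side6z.png

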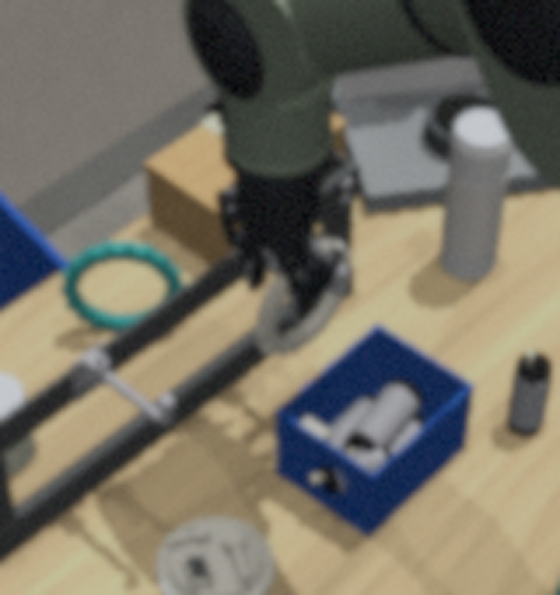

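Call:
step_arm(
  plan=[
    [[0, 0, 0, 0], [0, 0, 0, 0], [0, 0, 0, 0], [0, 0, 0, 0], [0, 0, 0, 0], [0, 0, 0, 0]],
  ],
  jaw=1,
  force=60,
)

```text
clock: 7.02
position: [0.6411, -0.1413, 0.3353]
tool_rot: [3.135, -0.006, 0.003]
force: [-0.4, 0.7, 6.8]
grip_width: 0.0126
```

Call:
step_arm(
  plan=[
    [[0, 0, 0.6, 0], [0, 0, 1.2, 0], [0, 0, 1.8, 0], [0, 0, 2.4, 0], [0, 0, 3, 0], [0, 0, 3.6, 0], [0, 0, 4.2, 0], [0, 0, 4.8, 0], [0, 0, 4.8, 0], [0, 0, 4.8, 0]],
  ],
)

```text
clock: 7.85
position: [0.6411, -0.1413, 0.3836]
tool_rot: [3.135, -0.007, 0.003]
force: [-0.1, -0.2, -1.3]
grip_width: 0.0126
```

Run:
```python
from h import *
for n in ['scene','side','wrist']: f=snap(n,n+'7')
o=bot.observe();print(o['position'],o['tool_rot'],o['force'],o['grip_width'])
a=cv2.imread('pics/side7.png')[60:230,240:400]; cv2.imwrite('pics/side7z.png',cv2.resize(a,None,fx=3.5,fy=3.5,interpolation=cv2.INTER_CUBIC))
a=cv2.imread('pics/scene7.png')[110:290,190:370]; cv2.imwrite('pics/scene7z.png',cv2.resize(a,None,fx=3.2,fy=3.2,interpolation=cv2.INTER_CUBIC))
```

```text
[ 0.6410067  -0.14124472  0.38288877] [ 3.13523127e+00 -5.47110123e-03  3.04648626e-03] [-0.6311308  -0.45324701 -1.22476565] 0.012738359388029684
```

View pics/wrist7.png

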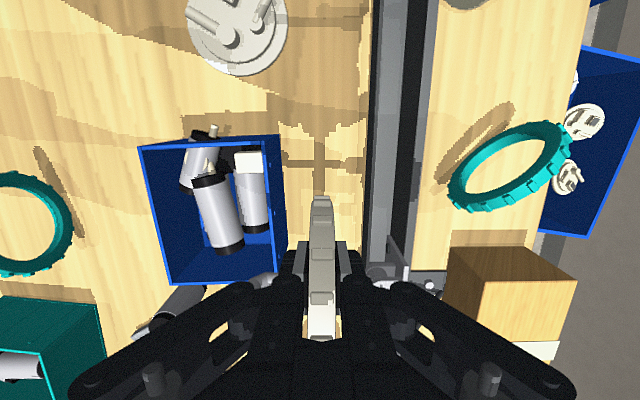

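View pics/scene7z.png

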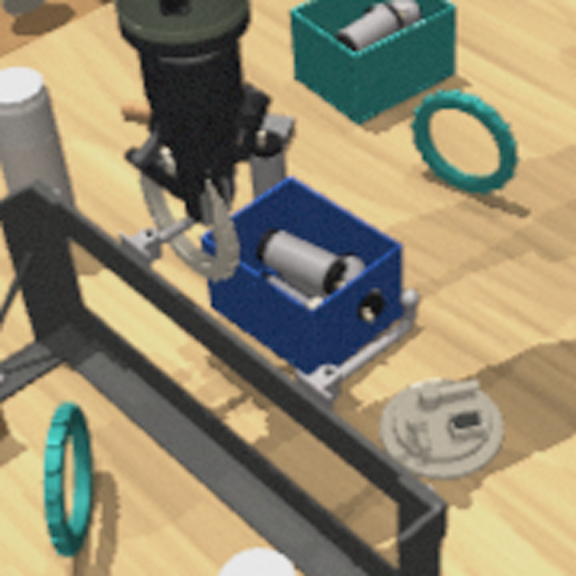

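View pics/side7z.png

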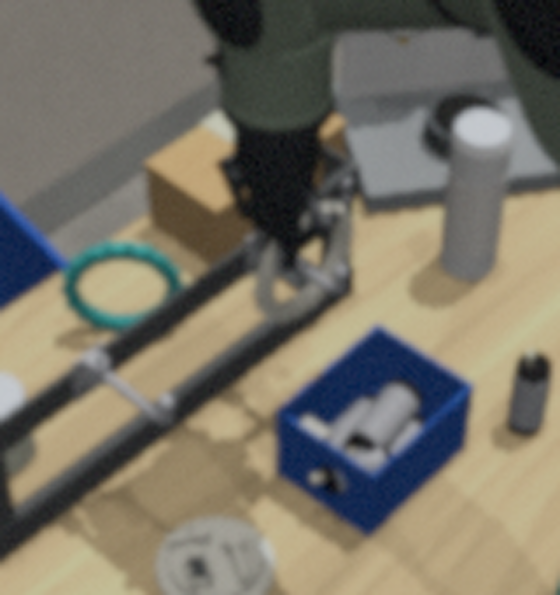

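Call:
step_arm(
  plan=[
    [[-1, 0, 0, 0], [-2.5, 0, 0, 0], [-4, 0, 0, 0], [-5.5, 0, 0, 0], [-7, 0, 0, 0], [-8, 0, 0, 0], [-8.8, 0, 0, 0], [-8.8, 0, 0, 0], [-8.8, 1, 0, 0], [-8.8, 3, 0, 0], [-8.8, 5, 0, 0], [-8.8, 7, 0, 0]],
  ],
)

```text
clock: 9.0
position: [0.5536, -0.0695, 0.3827]
tool_rot: [3.136, -0.006, 0.003]
force: [-0.5, -0.0, -0.8]
grip_width: 0.013
```

Call:
step_arm(
  plan=[
    [[0, 2, 0, 0], [0, 4, 0, 0], [0, 6, 0, 0], [0, 8, 0, 0], [0, 10, 0, 0], [0, 12, 0, 0], [0, 13.5, 0, 0], [0, 14.6, 0, 0], [0, 15, 0, 0], [0, 15, 0, 0], [0, 15, 0, 0]],
  ],
)

```text
clock: 9.92
position: [0.5537, 0.08, 0.3826]
tool_rot: [3.135, -0.005, 0.003]
force: [-0.6, -1.2, -1.1]
grip_width: 0.013
```

Run:
```python
from h import *
for n in ['scene','side','wrist']: f=snap(n,n+'8')
o=bot.observe();print(o['position'],o['tool_rot'],o['force'],o['grip_width'])
a=cv2.imread('pics/side8.png')[60:230,240:400]; cv2.imwrite('pics/side8z.png',cv2.resize(a,None,fx=3.5,fy=3.5,interpolation=cv2.INTER_CUBIC))
a=cv2.imread('pics/scene8.png')[110:290,190:370]; cv2.imwrite('pics/scene8z.png',cv2.resize(a,None,fx=3.2,fy=3.2,interpolation=cv2.INTER_CUBIC))
```

```text
[0.55367396 0.07952222 0.38272292] [ 3.13532517e+00 -5.67289325e-03  1.92315988e-03] [ 0.01560711 -0.49255568 -1.6310471 ] 0.013015101312566042
```

View pics/scene8z.png

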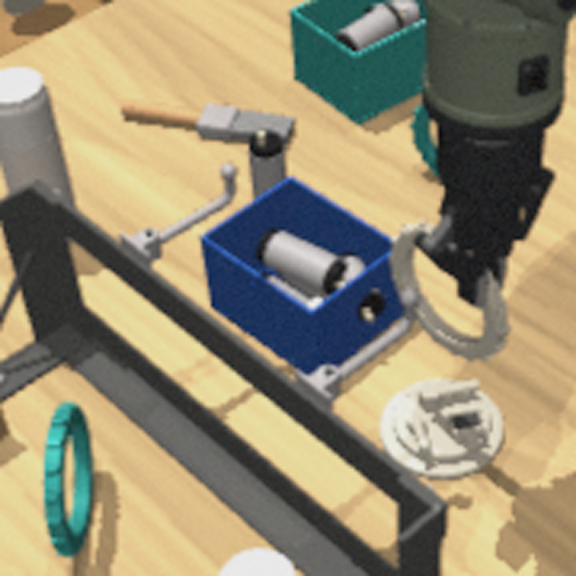

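View pics/side8z.png

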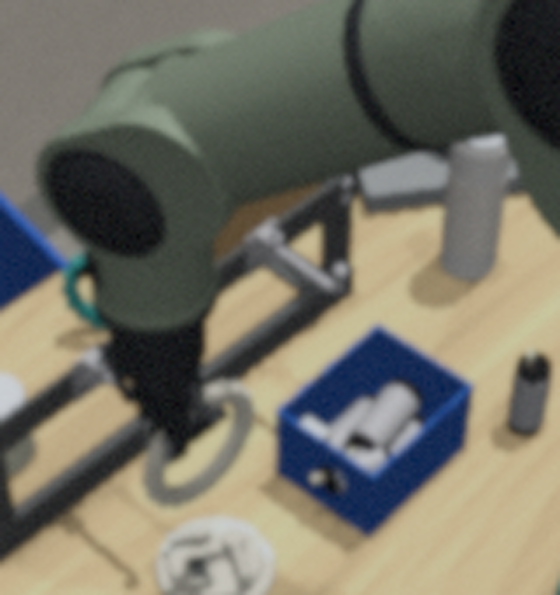

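View pics/wrist8.png

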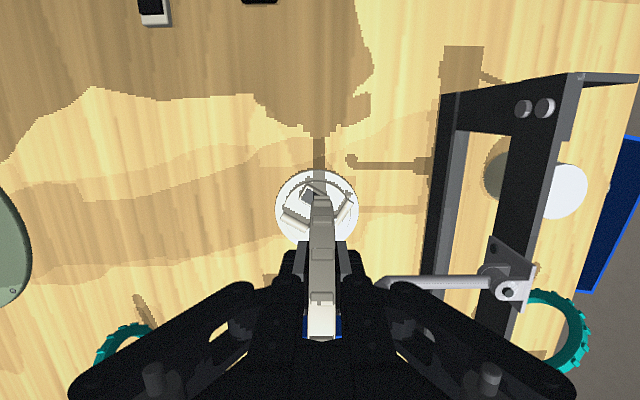

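Run:
```python
from h import *
t=np.linspace(0,2*np.pi,24,endpoint=False)
C=np.array([.5535,.0432,.188])
for n,(x0,y0,z) in {'scene8':(190,110,3.2),'side8':(240,60,3.5)}.items():
    f=load(n); im=cv2.imread(f'pics/{n}z.png')
    for r,c in ((.06,(0,0,255)),(.045,(0,255,0))):
        for p in proj(f,C+np.c_[0*t,r*np.cos(t),r*np.sin(t)]):
            cv2.circle(im,(int((p[0]-x0)*z),int((p[1]-y0)*z)),2,c,-1)
    cv2.imwrite(f'pics/{n}o.png',im)
```

```text
(no output)
```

View pics/scene8o.png

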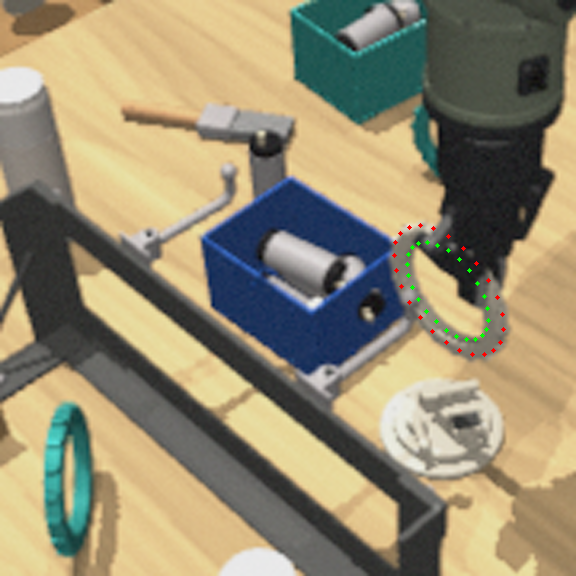

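View pics/side8o.png

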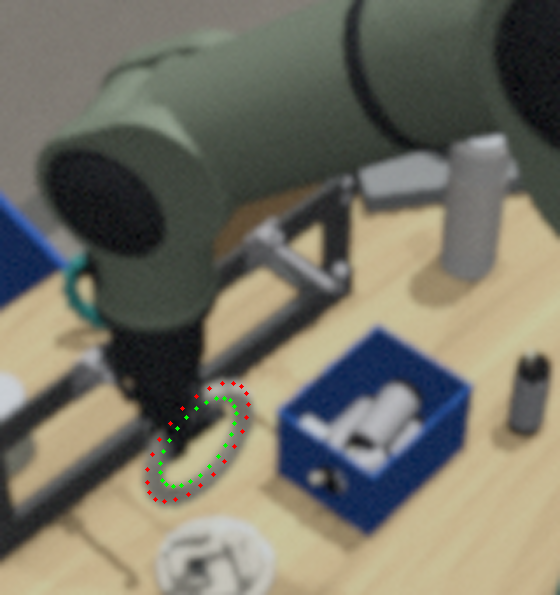

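Call:
step_arm(
  plan=[
    [[1, -0.1, 0, 0], [2, -0.1, 0, 0], [3, -0.1, 0, 0], [4, -0.1, 0, 0], [5, -0.1, 0, 0], [6, -0.1, 0, 0], [7, -0.1, 0, 0], [8, -0.1, 0, 0], [8.4, -0.1, 0, 0], [8.4, -0.1, 0, 0]],
  ],
)

```text
clock: 10.9
position: [0.6381, 0.0779, 0.3824]
tool_rot: [3.135, -0.006, 0.001]
force: [-0.5, 0.3, -0.5]
grip_width: 0.0131
```

Run:
```python
from h import *
for n in ['scene','side']: f=snap(n,n+'9')
o=bot.observe();print(o['position'],o['tool_rot'],o['force'],o['grip_width'])
a=cv2.imread('pics/side9.png')[60:230,240:400]; cv2.imwrite('pics/side9z.png',cv2.resize(a,None,fx=3.5,fy=3.5,interpolation=cv2.INTER_CUBIC))
a=cv2.imread('pics/scene9.png')[110:290,190:370]; cv2.imwrite('pics/scene9z.png',cv2.resize(a,None,fx=3.2,fy=3.2,interpolation=cv2.INTER_CUBIC))
```

```text
[0.63733827 0.07818041 0.38256586] [ 3.13520059e+00 -5.19208983e-03  1.47848965e-03] [-0.47611254 -1.19137121 -1.65890334] 0.012687597182918333
```

View pics/scene9z.png

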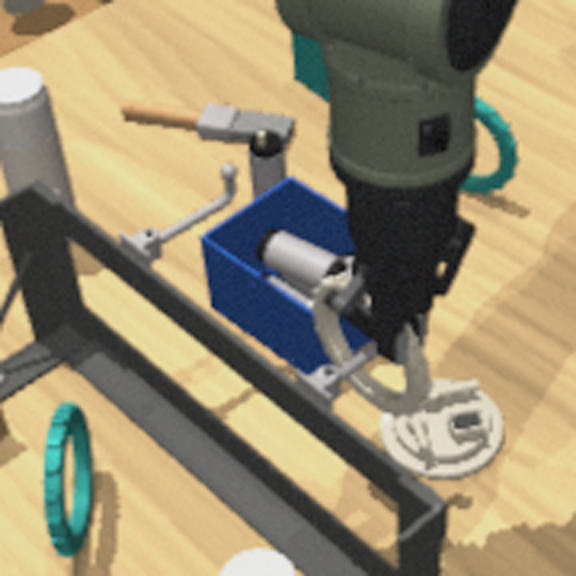

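View pics/side9z.png

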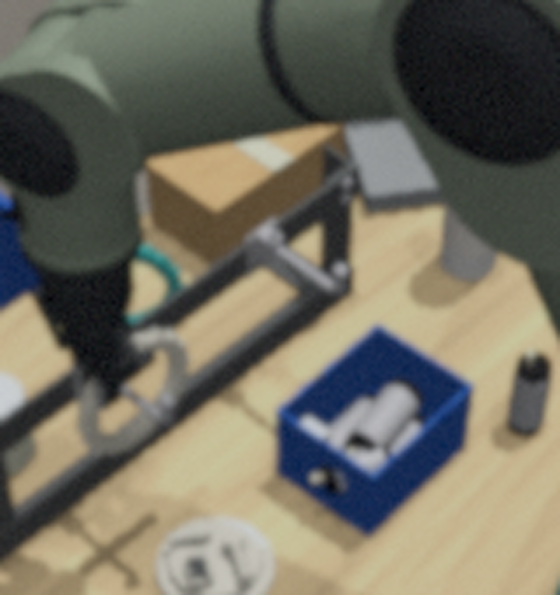

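Ring is round the rod in both views (scene ring about x 315–430 with the rod passing through at (345,365) in the zoom). Lowering.

Call:
step_arm(
  plan=[
    [[0, 0, -0.7, 0], [0, 0, -1.4, 0], [0, 0, -2.1, 0], [0, 0, -2.8, 0], [0, 0, -3.5, 0], [0, 0, -4, 0], [0, 0, -4.4, 0], [0, 0, -4.7, 0], [0, 0, -4.7, 0], [0, 0, -4.7, 0]],
  ],
)

```text
clock: 11.83
position: [0.6374, 0.0782, 0.3357]
tool_rot: [3.135, -0.005, 0.001]
force: [-0.5, -0.6, -0.2]
grip_width: 0.0131
```

Call:
step_arm(
  plan=[
    [[0, 0, -0.1, 0], [0, 0, -0.1, 0], [0, 0, -0.1, 0]],
  ],
)

```text
clock: 12.08
position: [0.6375, 0.0782, 0.3353]
tool_rot: [3.135, -0.006, 0.001]
force: [-3.9, -0.4, 7.6]
grip_width: 0.0131
```

Call:
step_arm(
  plan=[
    [[0, 0, 0, 0], [0, 0, 0, 0], [0, 0, 0, 0], [0, 0, 0, 0], [0, 0, 0, 0], [0, 0, 0, 0]],
  ],
  jaw=0.5,
)

```text
clock: 12.58
position: [0.6375, 0.0782, 0.3352]
tool_rot: [3.135, -0.006, 0.001]
force: [0.1, -0.1, -0.1]
grip_width: 0.0426
```

Run:
```python
from h import *
for n in ['scene','wrist']: f=snap(n,n+'10')
o=bot.observe();print(o['position'],o['tool_rot'],o['force'],o['grip_width'])
a=cv2.imread('pics/scene10.png')[110:290,190:370]; cv2.imwrite('pics/scene10z.png',cv2.resize(a,None,fx=3.2,fy=3.2,interpolation=cv2.INTER_CUBIC))
```

```text
[0.63746847 0.07815086 0.3352321 ] [ 3.13526121e+00 -6.08347398e-03  1.26413437e-03] [1.11697205 0.12855515 0.468336  ] 0.04243250843845287
```

View pics/scene10z.png

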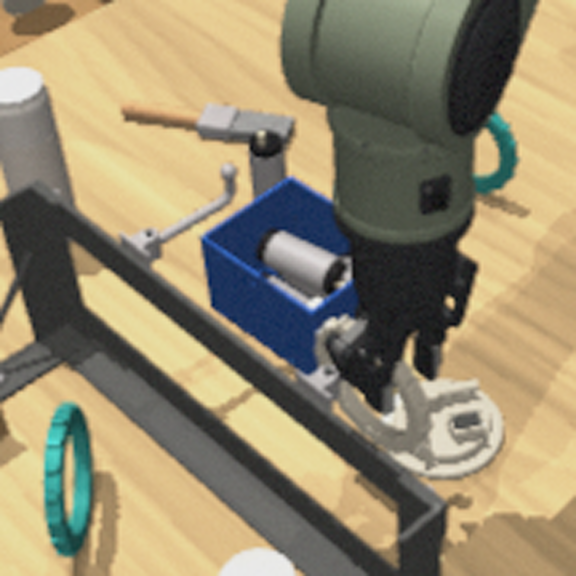

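View pics/wrist10.png

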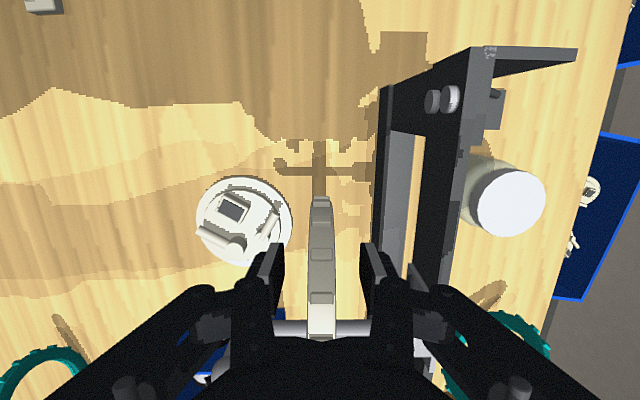

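Call:
step_arm(
  plan=[
    [[0, 0, 1, 0], [0, 0, 3, 0], [0, 0, 6, 0], [0, 0, 9, 0], [0, 0, 12, 0], [0, 0, 12, 0]],
  ],
)

```text
clock: 13.18
position: [0.638, 0.0782, 0.4621]
tool_rot: [3.137, -0.014, 0.001]
force: [0.9, -0.3, -0.0]
grip_width: 0.0426
```

Call:
step_arm(
  plan=[
    [[-0.4, -3, 0, 0.12], [-0.8, -6, 0, 0.24], [-1.2, -9, 0, 0.36], [-1.6, -12, 0, 0.48], [-2, -15, 0, 0.6], [-2.4, -18, 0, 0.72], [-2.8, -21, 0, 0.84], [-3.2, -24, 0, 0.96], [-3.6, -27, 0, 1.08], [-4, -29, 0, 1.2], [-4, -29.5, 0, 1.32], [-4, -29.5, 0, 1.44]],
  ],
  jaw=1,
)

```text
clock: 14.18
position: [0.5974, -0.2193, 0.4625]
tool_rot: [3.137, -0.013, 1.444]
force: [0.5, -0.3, -0.7]
grip_width: 0.0002
```

Run:
```python
from h import *
for n in ['scene','side','wrist']: f=snap(n,n+'11')
o=bot.observe();print(o['position'],o['tool_rot'],o['force'],o['grip_width'])
a=cv2.imread('pics/scene11.png')[110:290,190:370]; cv2.imwrite('pics/scene11z.png',cv2.resize(a,None,fx=3.2,fy=3.2,interpolation=cv2.INTER_CUBIC))
```

```text
[ 0.59792095 -0.21701405  0.46239303] [ 3.13654556 -0.01447317  1.43762825] [ 0.39783747 -0.03661107 -0.70701548] 0.00015904715569804712
```

View pics/scene11z.png

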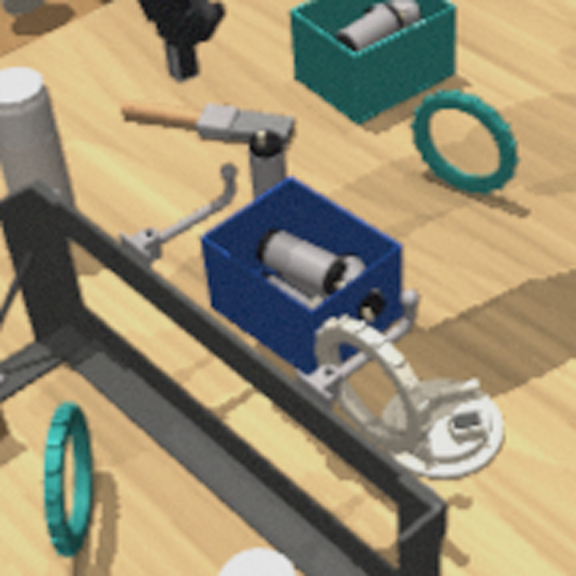

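View pics/wrist11.png

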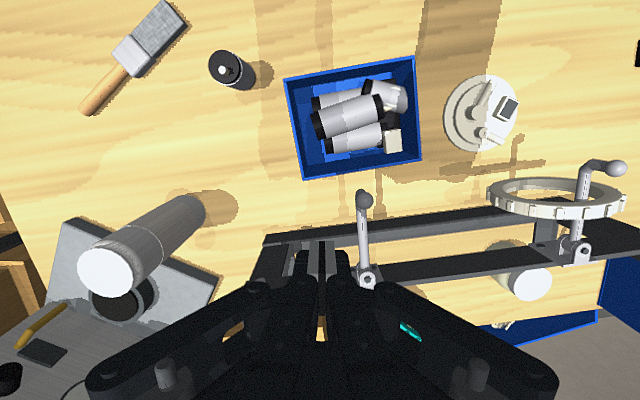

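View pics/side11.png

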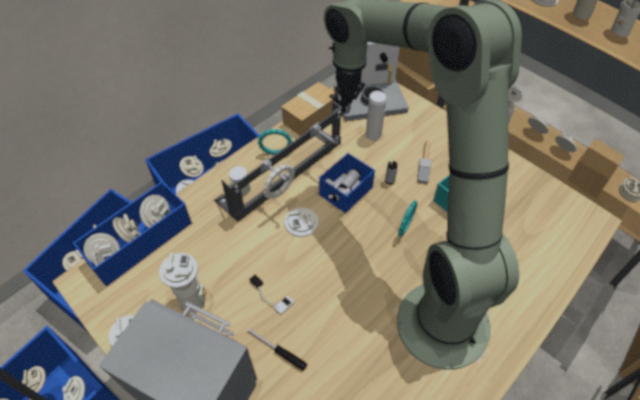

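Run:
```python
from h import *
np.set_printoptions(precision=4,suppress=True)
w=load('wrist11');print(onz(w,365,199,.208),onz(w,367,280,.19),'tip',onz(w,320,245,.289),'ball B',onz(w,618,168,.208),'pinB',onz(w,584,248,.19))
h=np.array([.684,-.1775]);p0=np.array([.5979,-.2170])
for th in np.arange(1.571,-.1,-.09):
    F=h+.087*np.array([-np.sin(th),np.cos(th)])-.0175*np.array([np.cos(th),np.sin(th)])
    print(round(th-1.4376,2),np.round((F-p0)*100,1))
```

```text
[ 0.5943 -0.176   0.208 ] [ 0.6853 -0.1783  0.19  ] tip [ 0.5924 -0.2146  0.289 ] ball B [0.5954 0.043  0.208 ] pinB [0.6807 0.043  0.19  ]
0.13 [-0.1  2.2]
0.04 [-0.2  3. ]
-0.05 [-0.3  3.8]
-0.14 [-0.2  4.6]
-0.23 [-0.1  5.4]
-0.32 [0.  6.2]
-0.41 [0.2 6.9]
-0.5 [0.5 7.7]
-0.59 [0.9 8.4]
-0.68 [1.3 9. ]
-0.77 [1.8 9.7]
-0.86 [ 2.4 10.3]
-0.95 [ 3.  10.8]
-1.04 [ 3.6 11.3]
-1.13 [ 4.3 11.7]
-1.22 [ 5.  12.1]
-1.31 [ 5.7 12.3]
-1.4 [ 6.5 12.6]
-1.49 [ 7.3 12.7]
```

Call:
step_arm(
  plan=[
    [[0, 0, -3, 0.1], [0, 0, -6, 0.13], [0, 0, -8.5, 0.13], [0, 0, -9.6, 0.13], [0, 0.8, -9.6, 0.13], [-0.1, 1.6, -9.6, 0.13], [-0.1, 2.2, -9.6, 0.13], [-0.2, 3, -9.6, 0.04], [-0.3, 3.8, -9.6, -0.05], [-0.2, 4.6, -9.6, -0.14], [-0.1, 5.4, -9.6, -0.23], [0, 6.2, -9.6, -0.32]],
  ],
)

```text
clock: 15.33
position: [0.5982, -0.1539, 0.3683]
tool_rot: [3.134, -0.015, 1.113]
force: [0.8, -1.8, 0.9]
grip_width: -0.0001
```

Run:
```python
from h import *
np.set_printoptions(precision=4,suppress=True)
f=snap('wrist','wrist12')
o=bot.observe();print(o['position'],o['tool_rot'],o['force'],o['grip_width'])
h=np.array([.684,-.1775]);p0=o['position'][:2]
for th in np.arange(o['tool_rot'][2],-.1,-.09):
    F=h+.087*np.array([-np.sin(th),np.cos(th)])-.016*np.array([np.cos(th),np.sin(th)])
    print(round(th-o['tool_rot'][2],2),np.round((F-p0)*100,1))
```

```text
[ 0.5986 -0.152   0.3684] [ 3.1341 -0.0161  1.1077] [1.3178 0.256  1.185 ] -0.00035506923893275516
0.0 [ 0.  -0.1]
-0.09 [0.3 0.7]
-0.18 [0.6 1.4]
-0.27 [1.  2.1]
-0.36 [1.5 2.7]
-0.45 [2.  3.4]
-0.54 [2.5 3.9]
-0.63 [3.1 4.4]
-0.72 [3.8 4.9]
-0.81 [4.5 5.3]
-0.9 [5.2 5.6]
-0.99 [5.9 5.9]
-1.08 [6.7 6.1]
-1.17 [7.5 6.2]
```

View pics/wrist12.png

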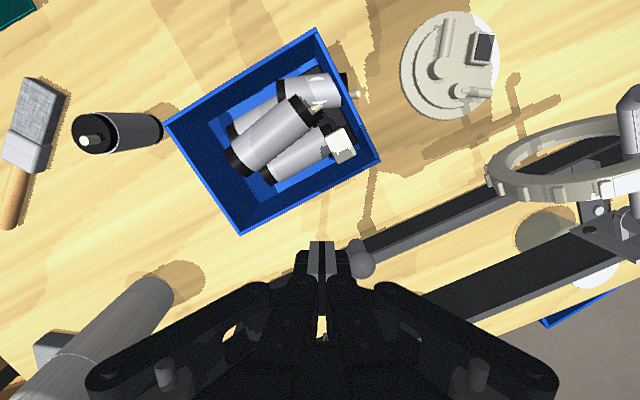

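Call:
step_arm(
  plan=[
    [[0.3, 0.7, -0.1, -0.09], [0.6, 1.4, -0.1, -0.18], [1, 2.1, -0.1, -0.27], [1.5, 2.7, -0.1, -0.36], [2, 3.4, -0.1, -0.45], [2.5, 3.9, -0.1, -0.54], [3.1, 4.4, -0.1, -0.63], [3.8, 4.9, -0.1, -0.72], [4.5, 5.3, -0.1, -0.81], [5.2, 5.6, -0.1, -0.9], [5.9, 5.9, -0.1, -0.99], [6.6, 6, -0.1, -1.05]],
  ],
)

```text
clock: 16.38
position: [0.663, -0.0912, 0.3682]
tool_rot: [3.135, -0.01, 0.055]
force: [-59.2, 4.1, 28.6]
grip_width: 0.0001
```

Run:
```python
from h import *
np.set_printoptions(precision=4,suppress=True)
f=snap('wrist','wrist13');f=snap('scene','scene13')
o=bot.observe();print(o['position'],o['tool_rot'],o['force'],o['grip_width'])
a=cv2.imread('pics/scene13.png')[110:290,190:370]; cv2.imwrite('pics/scene13z.png',cv2.resize(a,None,fx=3.2,fy=3.2,interpolation=cv2.INTER_CUBIC))
```

```text
[ 0.6625 -0.0914  0.3683] [ 3.1351 -0.0073  0.0567] [-35.7528   3.117   20.2669] 1.4133761291940032e-05
```

View pics/wrist13.png

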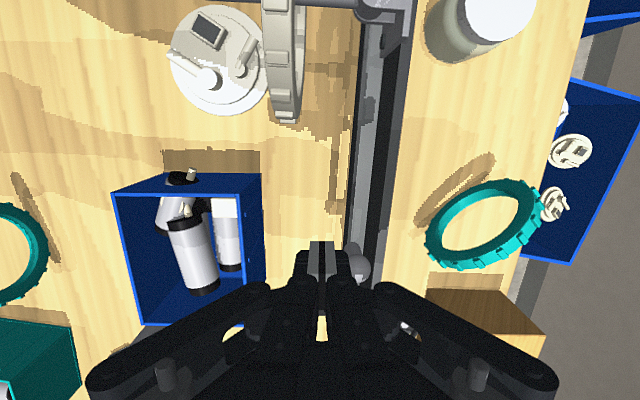

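View pics/scene13z.png

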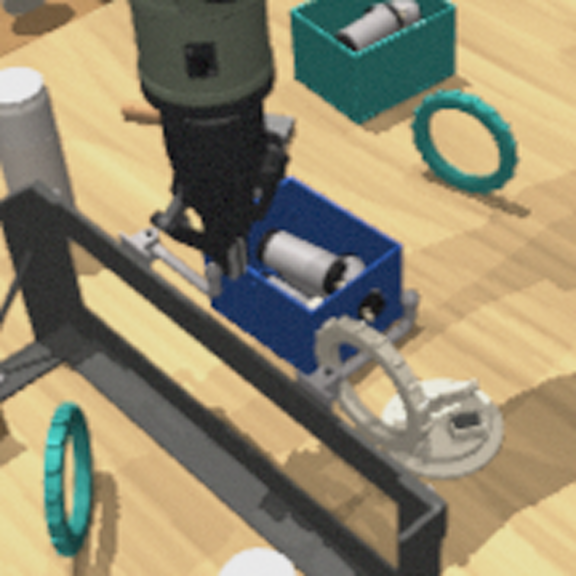

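Call:
step_arm(
  plan=[
    [[-1, 0, 0, 0], [-2, 0, 0, 0], [-3, 0, 2, 0], [-3.5, 0, 5, 0], [-4, 0, 8, 0], [-4, 0, 10, 0], [-4, 0, 10, 0]],
  ],
)

```text
clock: 17.07
position: [0.6227, -0.0909, 0.4744]
tool_rot: [3.135, -0.016, 0.059]
force: [0.5, 0.6, 0.4]
grip_width: -0.0002
```

Run:
```python
from h import *
np.set_printoptions(precision=4,suppress=True)
for n in ['scene','side','wrist']: f=snap(n,n+'14')
w=load('wrist13');b=onz(w,357,265,.208);print(b,np.arctan2(.684-b[0],b[1]+.1775))
o=bot.observe();print(o['position'],o['tool_rot'],o['force'],o['grip_width'])
a=cv2.imread('pics/scene14.png')[110:290,190:370]; cv2.imwrite('pics/scene14z.png',cv2.resize(a,None,fx=3.2,fy=3.2,interpolation=cv2.INTER_CUBIC))
```

```text
[ 0.6834 -0.0894  0.208 ] 0.007097872257943389
[ 0.6223 -0.0909  0.4689] [ 3.1354 -0.0084  0.0583] [-0.3514 -0.4906 -0.5391] 0.00013624358691956867
```

View pics/wrist14.png

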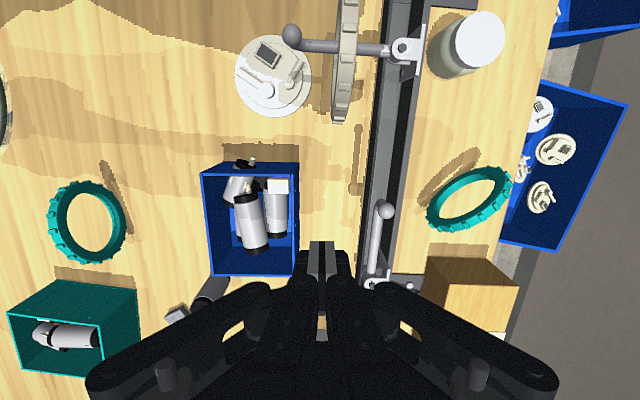

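View pics/scene14z.png

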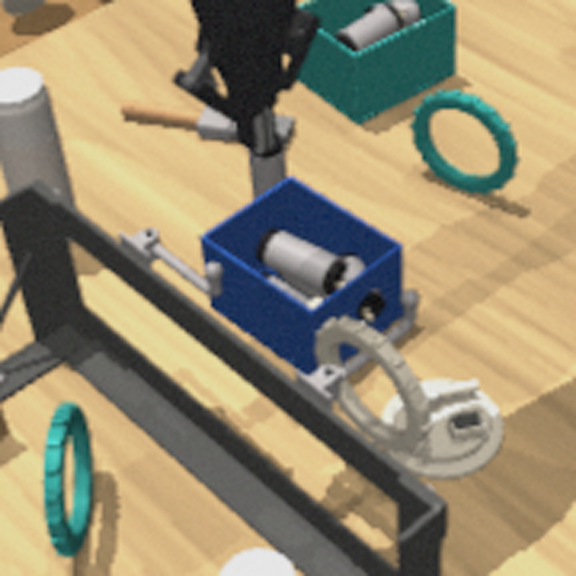

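Run:
```python
from h import *
np.set_printoptions(precision=4,suppress=True)
w=load('wrist14')
print('ballA',onz(w,384,209,.208),'pinA',onz(w,375,285,.19))
for p in [(200,173),(298,163),(293,275),(212,275)]: print('bin',onz(w,*p,.095))
for p in [(5,312),(139,288),(140,370),(22,372)]: print('teal',onz(w,*p,.095))
print('pump',onz(w,200,315,.105), 'teal ring',onz(w,122,230,.01))
d=load('side14'); print(onz(d,391,163,.105))
a=d['pixels'][120:260,280:520]; cv2.imwrite('pics/side14z.png',cv2.resize(a,None,fx=3,fy=3,interpolation=cv2.INTER_CUBIC))
print(bot.observe()['qpos'])
```

```text
ballA [ 0.6805 -0.0902  0.208 ] pinA [ 0.6867 -0.1803  0.19  ]
bin [ 0.4724 -0.0921  0.095 ]
bin [ 0.5958 -0.0727  0.095 ]
bin [ 0.5938 -0.233   0.095 ]
bin [ 0.4783 -0.2395  0.095 ]
teal [ 0.1454 -0.3286  0.095 ]
teal [ 0.3691 -0.2682  0.095 ]
teal [ 0.3451 -0.4291  0.095 ]
teal [ 0.1347 -0.4538  0.095 ]
pump [ 0.46   -0.3018  0.105 ] teal ring [ 0.2951 -0.2167  0.01  ]
[ 0.4521 -0.2912  0.105 ]
[ 0.0388  0.4694  0.0159  1.5166 -0.0021  1.1466  0.1121]
```

View pics/side14z.png

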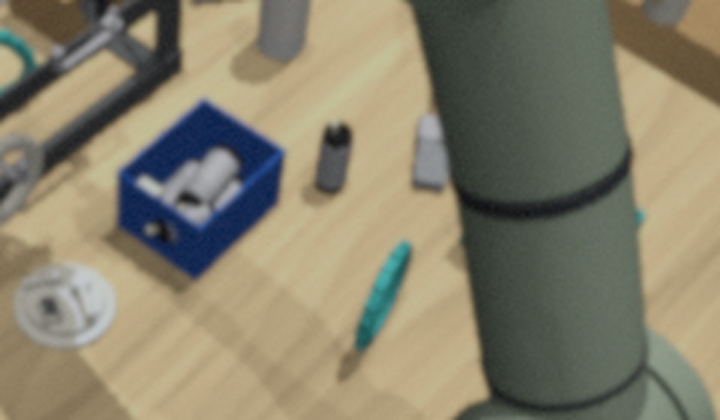

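Run:
```python
from h import *
np.set_printoptions(precision=4,suppress=True)
d=load('side14');s=load('scene14')
for p in [(280+410/3,120+243/3),(280+362/3,120+348/3)]: print('side',onz(d,*p,.06))
for p in [(413,110),(515,165),(465,140)]: print('scene',onz(s,190+p[0]/3.2,110+p[1]/3.2,.06))
print(tri((d,280+386/3,120+296/3),(s,190+465/3.2,110+140/3.2)))
```

```text
side [ 0.3093 -0.2563  0.06  ]
side [ 0.2618 -0.1131  0.06  ]
scene [ 0.2848 -0.2604  0.06  ]
scene [ 0.2771 -0.1202  0.06  ]
scene [ 0.2832 -0.185   0.06  ]
(array([ 0.2845, -0.1828,  0.061 ]), [np.float64(0.001041885102787495), np.float64(0.0010418851027873997)])
```

Call:
step_arm(
  plan=[
    [[-1.5, -0.6, 0, 0.12], [-3.2, -1.3, 0, 0.24], [-4.9, -2, 0, 0.36], [-6.6, -2.7, 0, 0.48], [-8.3, -3.3, 0, 0.6], [-10, -4, 0, 0.72], [-11.7, -4.7, 0, 0.84], [-13.4, -5.4, 0, 0.96], [-15.1, -6, 0, 1.08], [-16.8, -6.7, 0, 1.2], [-18.5, -7.4, 0, 1.32], [-18.7, -7.4, 0, 1.44]],
  ],
  jaw=0.4,
)

```text
clock: 18.22
position: [0.433, -0.1659, 0.4684]
tool_rot: [3.137, -0.008, 1.503]
force: [0.6, -1.1, -0.0]
grip_width: 0.0514
```

Call:
step_arm(
  plan=[
    [[0, 0, -2, 0.06], [0, 0, -4, 0.07], [0, 0, -6, 0.07], [0, 0, -8, 0.07], [0, 0, -8, 0.07]],
  ],
)

```text
clock: 18.63
position: [0.4321, -0.1656, 0.3851]
tool_rot: [-3.141, -0.01, 1.574]
force: [-0.4, -0.1, -0.2]
grip_width: 0.0518
```

Run:
```python
from h import *
np.set_printoptions(precision=4,suppress=True)
for n in ['scene','wrist']: f=snap(n,n+'15')
o=bot.observe();print(o['position'],o['tool_rot'],o['force'],o['grip_width'],o['qpos'])
a=cv2.imread('pics/scene15.png')[60:260,170:390]; cv2.imwrite('pics/scene15z.png',cv2.resize(a,None,fx=3,fy=3,interpolation=cv2.INTER_CUBIC))
```

```text
[ 0.433  -0.1658  0.3882] [ 3.1386 -0.0087  1.5737] [ 0.4696 -0.016  -0.773 ] 0.05090418793555441 [ 0.4344  0.2961 -0.2356  2.0182  0.0797  0.8355  1.729 ]
```

View pics/scene15z.png

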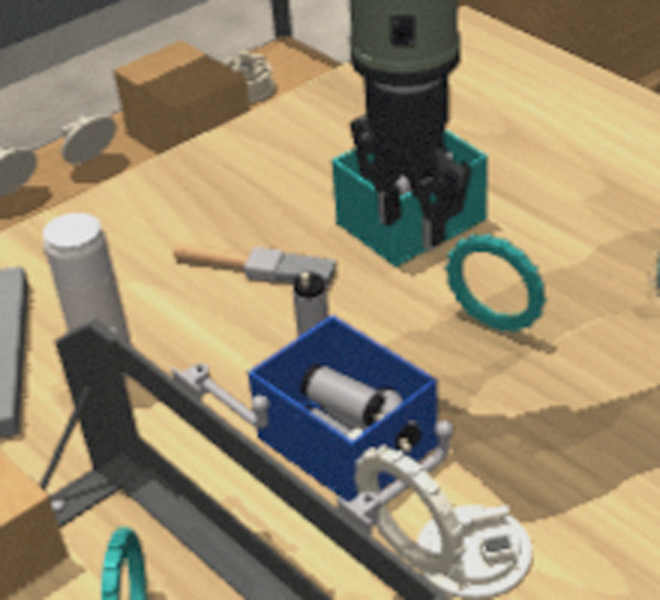

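View pics/wrist15.png

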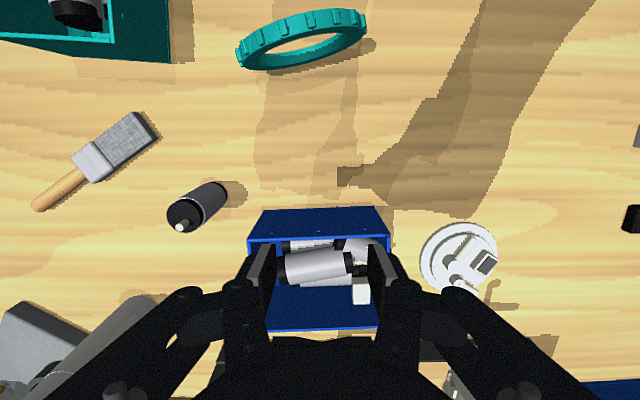

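Run:
```python
from h import *
np.set_printoptions(precision=4,suppress=True)
w=load('wrist15')
for p in [(247,241),(391,234),(268,331),(378,327)]: print('bin',onz(w,*p,.095))
for p in [(262,209),(382,207)]: print('bin bottom?',onz(w,*p,.0))
print('pump top',onz(w,185,215,.105),'ring near',onz(w,300,70,0))
```

```text
bin [ 0.4788 -0.2396  0.095 ]
bin [ 0.4711 -0.0912  0.095 ]
bin [ 0.5933 -0.2245  0.095 ]
bin [ 0.5881 -0.0968  0.095 ]
bin bottom? [ 0.4755 -0.2427  0.    ]
bin bottom? [ 0.4726 -0.0797  0.    ]
pump top [ 0.4468 -0.2947  0.105 ] ring near [ 0.3027 -0.1878  0.    ]
```

Call:
step_arm(
  plan=[
    [[0, 0, -3, 0], [0, 0, -6, 0], [0, 0, -9, 0], [0, 0, -12, 0], [0, 0, -14.5, 0], [0, 0, -16.5, 0], [0, 0, -17.8, 0], [0, 0, -17.8, 0], [0, 0, -17.8, 0]],
  ],
)

```text
clock: 19.48
position: [0.4335, -0.1658, 0.2109]
tool_rot: [3.139, -0.009, 1.574]
force: [0.6, -0.6, 1.0]
grip_width: 0.051
```

Run:
```python
from h import *
np.set_printoptions(precision=4,suppress=True)
for n in ['scene','wrist']: f=snap(n,n+'16')
o=bot.observe();print(o['position'],o['tool_rot'],o['force'],o['grip_width'],o['qpos'])
a=cv2.imread('pics/scene16.png')[60:260,170:390]; cv2.imwrite('pics/scene16z.png',cv2.resize(a,None,fx=3,fy=3,interpolation=cv2.INTER_CUBIC))
```

```text
[ 0.4336 -0.1659  0.2116] [ 3.1369 -0.0081  1.5738] [ 1.3653  0.8424 -0.342 ] 0.05136039547571549 [ 0.361   0.6062 -0.1566  2.1431  0.2054  0.403   1.6167]
```

View pics/scene16z.png

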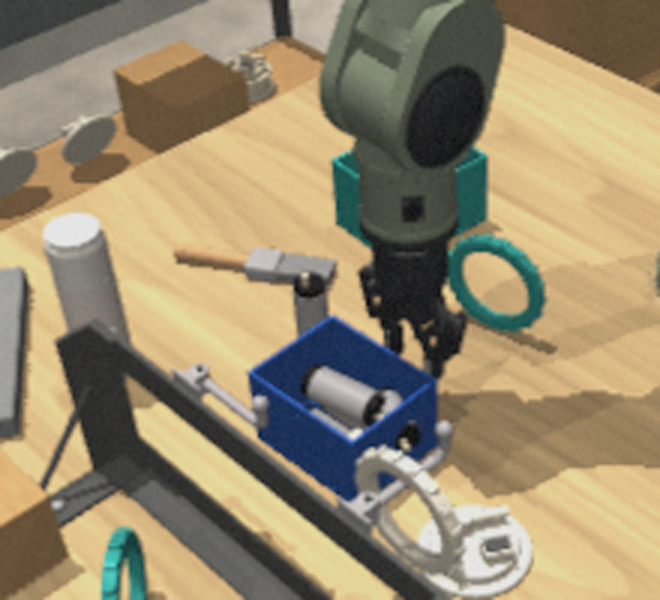

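View pics/wrist16.png

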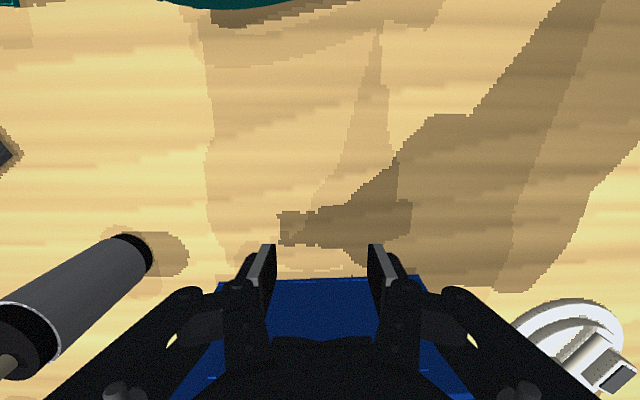

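Call:
step_arm(
  plan=[
    [[1, 0, 0, 0], [2, 0, 0, 0], [3, 0, 0, 0], [4, 0, 0, 0], [5, 0, 0, 0], [6, 0, 0, 0], [7, 0, 0, 0], [8, 0, 0, 0], [9, 0, 0, 0], [10, 0, 0, 0], [11, 0, 0, 0], [11, 0, 0, 0]],
  ],
)

```text
clock: 20.58
position: [0.5457, -0.1656, 0.2116]
tool_rot: [3.135, -0.008, 1.574]
force: [0.3, 0.1, -0.8]
grip_width: 0.0512
```

Run:
```python
from h import *
np.set_printoptions(precision=4,suppress=True)
for n in ['scene','side','wrist']: f=snap(n,n+'17')
o=bot.observe();print(o['position'],o['tool_rot'],o['force'],o['grip_width'],o['qpos'])
a=cv2.imread('pics/scene17.png')[60:260,170:390]; cv2.imwrite('pics/scene17z.png',cv2.resize(a,None,fx=3,fy=3,interpolation=cv2.INTER_CUBIC))
a=cv2.imread('pics/side17.png')[60:230,240:400]; cv2.imwrite('pics/side17z.png',cv2.resize(a,None,fx=3.5,fy=3.5,interpolation=cv2.INTER_CUBIC))
```

```text
[ 0.5435 -0.1659  0.2115] [ 3.1369 -0.0081  1.5738] [-0.0689  0.6852  0.2418] 0.05117342277337294 [ 0.3117  0.707  -0.1651  1.8755  0.1825  0.5703  1.6057]
```

View pics/scene17z.png

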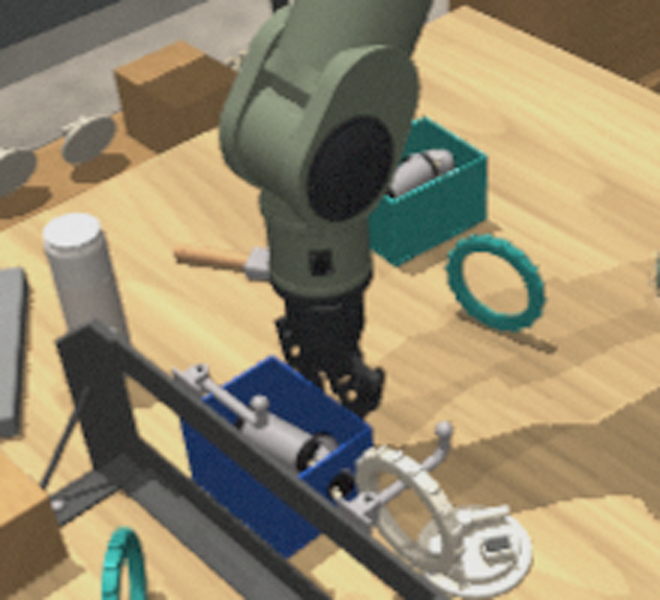

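View pics/side17z.png

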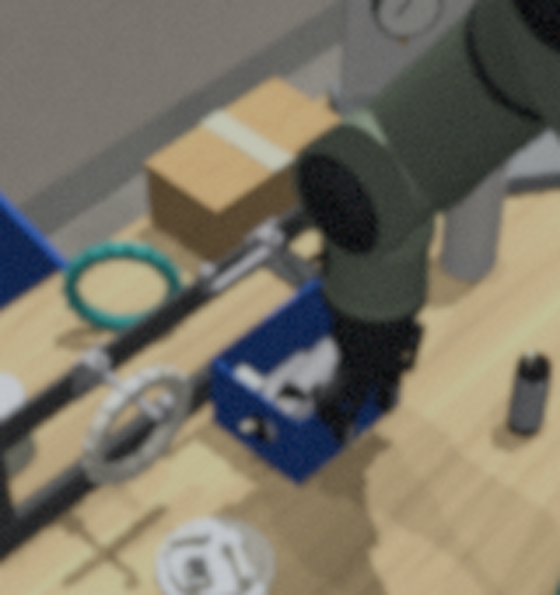

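Call:
step_arm(
  plan=[
    [[0.5, 0, 0, 0], [0.9, 0, 0, 0], [1.2, 0, 0, 0], [1.5, 0, 0, 0], [1.7, 0, 0, 0], [1.9, 0, 0, 0], [1.9, 0, 0, 0]],
  ],
)

```text
clock: 21.32
position: [0.5629, -0.1659, 0.2115]
tool_rot: [3.136, -0.008, 1.574]
force: [0.2, 0.1, -0.1]
grip_width: 0.0515
```

Call:
step_arm(
  plan=[
    [[0.1, 0, 0, 0], [0.2, 0, 0, 0], [0.3, 0, 0, 0], [0.3, 0, 0, 0]],
  ],
)

```text
clock: 21.65
position: [0.5655, -0.1659, 0.2113]
tool_rot: [3.138, -0.008, 1.573]
force: [-5.8, 0.9, 1.9]
grip_width: 0.0511
```

Call:
step_arm(
  plan=[
    [[0.1, 0, 0, 0], [0.2, 0, 0, 0], [0.3, 0, 0, 0], [0.3, 0, 0, 0]],
  ],
)

```text
clock: 21.98
position: [0.5664, -0.1662, 0.2105]
tool_rot: [-3.139, -0.008, 1.573]
force: [-19.2, 0.1, 5.5]
grip_width: 0.0511
```

Run:
```python
from h import *
np.set_printoptions(precision=4,suppress=True)
for n in ['scene','side','wrist']: f=snap(n,n+'18')
o=bot.observe();print(o['position'],o['force'])
a=cv2.imread('pics/scene18.png')[110:290,190:370]; cv2.imwrite('pics/scene18z.png',cv2.resize(a,None,fx=3.2,fy=3.2,interpolation=cv2.INTER_CUBIC))
```

```text
[ 0.5664 -0.1662  0.2105] [-19.8937   0.0735   5.8034]
```

View pics/scene18z.png

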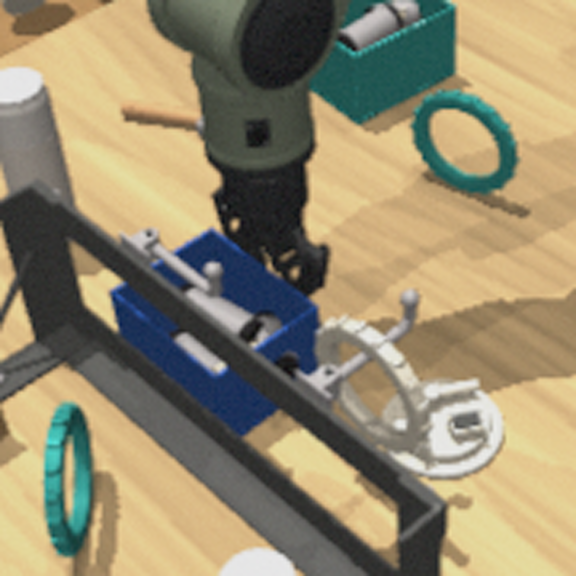

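Call:
step_arm(
  plan=[
    [[-0.6, 0, 0, 0], [-1.5, 0, 0, 0], [-3, 0, 0, 0], [-5, 0, 0, 0], [-7, 0, 2, 0], [-8, 0, 5, 0], [-8, 0, 9, 0], [-8, 0, 13, 0], [-8, 0, 17, 0], [-8, 0, 21, 0], [-8, 0, 24, 0], [-8, 0, 24, 0]],
  ],
)

```text
clock: 23.13
position: [0.4868, -0.1662, 0.4565]
tool_rot: [3.135, -0.006, 1.572]
force: [0.5, -0.2, 0.4]
grip_width: 0.051
```

Run:
```python
from h import *
np.set_printoptions(precision=4,suppress=True)
for n in ['scene','side','wrist']: f=snap(n,n+'19')
o=bot.observe();print(o['position'],o['force'])
a=cv2.imread('pics/scene19.png')[110:290,190:370]; cv2.imwrite('pics/scene19z.png',cv2.resize(a,None,fx=3.2,fy=3.2,interpolation=cv2.INTER_CUBIC))
a=cv2.imread('pics/side19.png')[80:250,230:400]; cv2.imwrite('pics/side19z.png',cv2.resize(a,None,fx=3.5,fy=3.5,interpolation=cv2.INTER_CUBIC))
```

```text
[ 0.486  -0.1662  0.4504] [ 0.0566  1.1085 -0.4959]
```

View pics/scene19z.png

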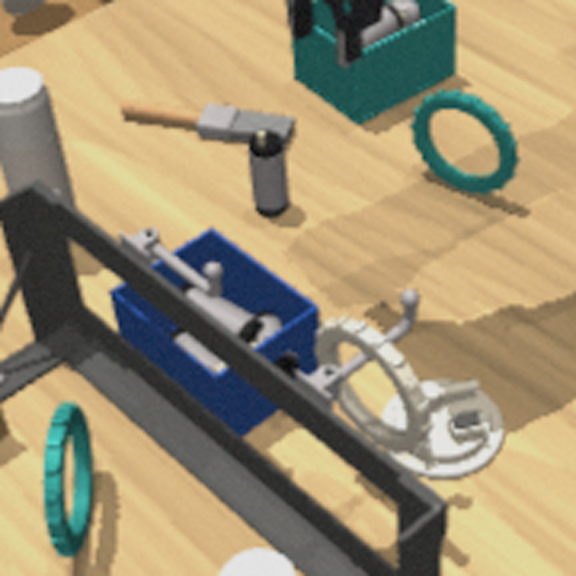

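View pics/side19z.png

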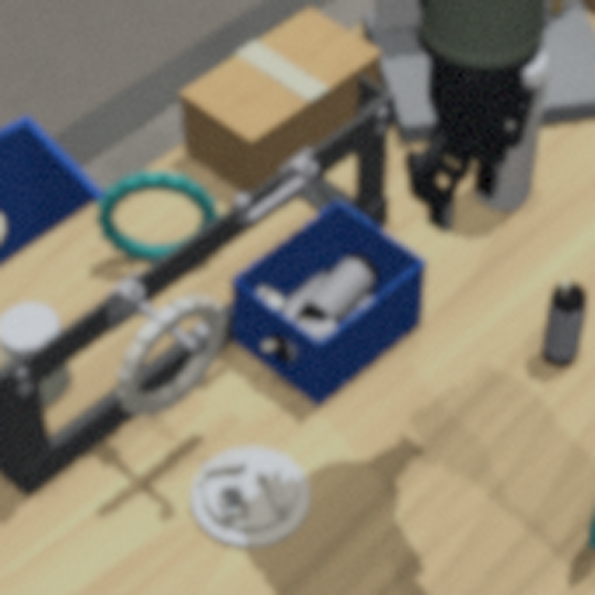

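View pics/wrist19.png

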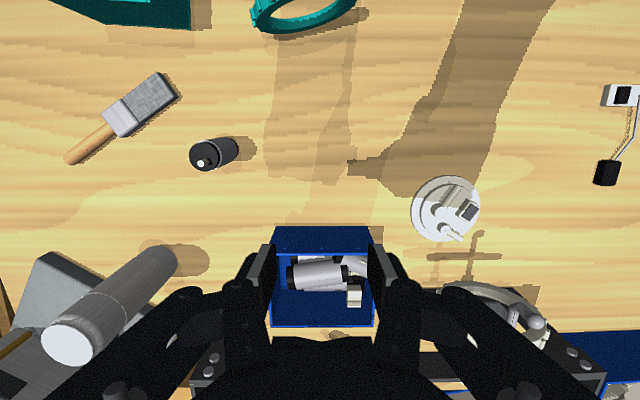

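Run:
```python
from h import *
np.set_printoptions(precision=4,suppress=True)
s=load('scene19');d=load('side19')
S=lambda x,y:(s,190+x/3.2,110+y/3.2); D=lambda x,y:(d,230+x/3.5,80+y/3.5)
for n,a,b in [('BR',(112,292),(342,205)),('FR',(212,232),(425,265)),('FL',(318,308),(322,345)),('BL',(218,372),(235,283)),('ballA',(212,271),(243,205)),('ballB',(409,298),(203,340)),('pinA',(146,243),(303,163))]:
    x,e=tri(S(*a),D(*b)); print(n,x,round(e[0],4),onz(*S(*a),x[2]) if 0 else '')
for p in [(342,205),(425,265),(322,345),(235,283)]: print(onz(*D(*p),.095))
for p in [(112,292),(212,232),(318,308)]: print('s',onz(*S(*p),.095))
print('ballA s',onz(*S(212,270),.208),'ballB s',onz(*S(409,298),.208))
# ring overlay
im=cv2.imread('pics/scene19z.png');t=np.linspace(0,2*np.pi,24,endpoint=False)
im2=cv2.imread('pics/side19z.png')
X=np.array([.6375,.0415,.14])+np.c_[0*t,.06*np.cos(t),.06*np.sin(t)]
for p in proj(s,X): cv2.circle(im,(int((p[0]-190)*3.2),int((p[1]-110)*3.2)),2,(0,0,255),-1)
for p in proj(d,X): cv2.circle(im2,(int((p[0]-230)*3.5),int((p[1]-80)*3.5)),2,(0,0,255),-1)
cv2.imwrite('pics/ov19.png',np.hstack([im[200:500,250:550],im2[250:550,50:350]]))
```

```text
BR [ 0.6934 -0.2402  0.087 ] 0.0012 
FR [ 0.5788 -0.2372  0.0876] 0.0012 
FL [ 0.5777 -0.0909  0.0903] 0.0001 
BL [ 0.6911 -0.0898  0.0933] 0.0028 
ballA [ 0.6801 -0.0935  0.2039] 0.0018 
ballB [0.5909 0.0403 0.2023] 0.0033 
pinA [ 0.6878 -0.1769  0.189 ] 0.0021 
[ 0.6874 -0.233   0.095 ]
[ 0.574  -0.2304  0.095 ]
[ 0.575  -0.0881  0.095 ]
[ 0.6887 -0.0856  0.095 ]
s [ 0.6971 -0.2344  0.095 ]
s [ 0.5831 -0.2321  0.095 ]
s [ 0.5807 -0.0872  0.095 ]
ballA s [ 0.6813 -0.0931  0.208 ] ballB s [0.594  0.0403 0.208 ]
```

View pics/ov19.png

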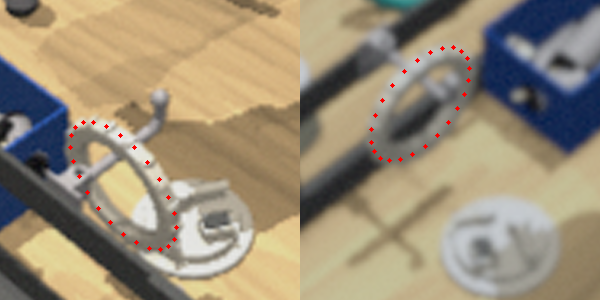

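Call:
step_arm(
  plan=[
    [[1.2, -0.8, 0, -0.12], [2.4, -1.6, 0, -0.24], [3.6, -2.4, 0, -0.36], [4.8, -3.2, 0, -0.48], [6, -4, 0, -0.6], [7.2, -5, 0, -0.72], [8.4, -6, 0, -0.84], [9.6, -7, 0, -0.96], [11, -8, 0, -1.08], [12, -9, 0, -1.2], [13, -9.5, 0, -1.32], [13, -9.5, 0, -1.44]],
  ],
  jaw=1,
)

```text
clock: 24.28
position: [0.617, -0.2619, 0.448]
tool_rot: [-3.139, -0.006, 0.126]
force: [-0.1, -0.6, -0.6]
grip_width: -0.0002
```

Call:
step_arm(
  plan=[
    [[0, 0, 0, -0.12], [0, 0, 0, -0.13], [0, 0, 0, -0.13]],
  ],
)

```text
clock: 24.53
position: [0.6171, -0.2616, 0.4464]
tool_rot: [-3.139, -0.004, -0.001]
force: [-0.2, -1.2, 0.8]
grip_width: 0.0002
```

Run:
```python
from h import *
f=snap('wrist','wrist20')
a=f['pixels'][0:270,300:500]; cv2.imwrite('pics/wrist20z.png',cv2.resize(a,None,fx=2.2,fy=2.2,interpolation=cv2.INTER_CUBIC))
print(bot.observe()['tool_rot'])
```

```text
[-3.13917443e+00 -4.32525572e-03  6.58711923e-04]
```

View pics/wrist20.png

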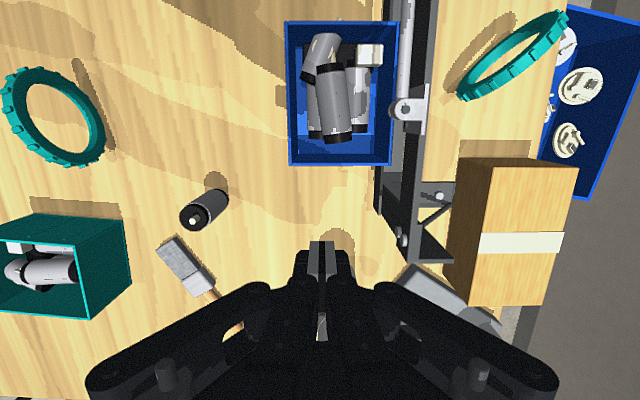

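View pics/wrist20z.png

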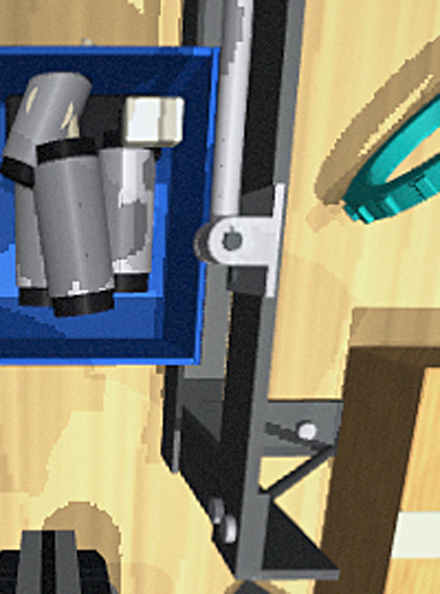

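Run:
```python
from h import *
np.set_printoptions(precision=4,suppress=True)
w=load('wrist20');W=lambda x,y,z:onz(w,300+x/2.2,y/2.2,z)
a,b=W(239,5,.185),W(228,205,.185);print(a,b,'rod ang',np.arctan2(b[0]-a[0],a[1]-b[1]))
a,b=W(300,5,.18),W(262,560,.18);print(a,b,'rail',np.arctan2(b[0]-a[0],a[1]-b[1]))
print('pin',W(232,240,.192))
print('bin FR,BR',W(-26,362,.095),W(203,362,.095),'BL',W(219,48,.095))
# first look at B
w=load('wrist0');W=lambda x,y,z:onz(w,320+x/1.5,y/1.5,z)
a,b=W(109,80,.185),W(124,210,.185);print('B0',np.arctan2(b[0]-a[0],a[1]-b[1]))
```

```text
[ 0.6815 -0.1039  0.185 ] [ 0.6825 -0.1663  0.185 ] rod ang 0.016835281804951835
[ 0.7036 -0.1018  0.18  ] [ 0.7109 -0.3092  0.18  ] rail 0.03514679846699238
pin [ 0.6829 -0.1784  0.192 ]
bin FR,BR [ 0.5794 -0.2368  0.095 ] [ 0.7009 -0.2369  0.095 ] BL [ 0.6984 -0.0897  0.095 ]
B0 0.19511518965817667
```

Run:
```python
from h import *
print(bot.observe()['force']); print(bot.job_done())
```

```text
[ 0.29450844 -0.14755956 -0.0280592 ]
the job is handed in; nothing more can be done
None
```

The job is done and handed in at about 25 s of the 72 s allowed. The hand-in gives no verdict, so these results are from my own last measurements.

| Step | What I did | Last check |
|---|---|---|
| Hook B | Swung it out with the closed fingers pushing from behind the ball | At its stop, about 1.57 rad when pushed out; ball position nearly unchanged at the end |
| Ring | Pinched 36 mm beside the arm, lifted, moved out past the ball, lowered onto hook B and let go | Hangs about 46 mm in front of the pin, centred on the arm. Its outline matches the predicted position in both fixed views |
| Hook A | Folded back flat against the rail | 0.00–0.02 rad from the overhead view |
| Bin | Slid forward with two-finger contact until it met the foot bar at about 20 N | Back at x of about 0.70 against the rack front at 0.699, square, about 15 mm sideways of hook A |

- **Bystanders:** none of those visible in the final pictures appeared to have moved. I did not measure their displacement. The robot stood clear of everything at hand-in.
- **Force spike:** the folding push ran hook A against its end stop with about 59 N through the fingertips before I backed off. The gripper body looked clear of the hook.
- **Views that disagreed:**
  - Some two-view estimates of hook A's angle gave 0.04–0.09 rad. The close overhead view gave about 0.02 or less. All are below the 0.12 limit.
  - The blurrier side view put the bin's back about 10 mm short of the bar. The overhead view, the scene view and the contact force all indicate it is flush.

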